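# Pry open the parts tin and fetch the setting block

## Robot

A 6-joint arm with a two-finger parallel gripper is mounted at the origin on a cart in front of the work surface, level with it; the furniture and walls round the work are solid. World frame = base frame: x ahead of the robot, y to its left, z up, the work surface at z = 0. Lengths are in m, angles in rad, forces in N, time in s.
With the tool pointing down it reaches from about 0.35 to 0.85 m from the base axis. Payload 8.1 kg.
Tool frame: the origin (TCP) lies on the mounting face of the last link; the fingertips stand 186 mm ahead of it and the grasp point (between the pads) lies 167 mm ahead of it (grip_point_offset is the distance from the TCP to the grasp point, in m); z points along the fingers, y is the direction in which the jaws open and shut (so a half turn about z gives the same grasp; the last joint's range is limited). The gripper opens to 93 mm and grips with 3 to 60 N. Pads are 15 mm wide; open, the fingers measure 128 mm over their backs; the gripper's body (75 mm by 188 mm) begins 65 mm behind the grasp point.
Start: joints at [1.227, 0.13, 1.488, -0, 1.523, -0.085], TCP at [0.154, 0.58, 0.405] pointing down, gripper open.
Joint ranges: [-2.96, 2.96], [-0.89, 2.26], [0.02, 2.5], [-1.34, 4.48], [0, 2.73], [-2.66, 2.66]. Speed limits (rad/s): [2.39, 2.39, 2.79, 3.14, 3.14, 3.14].

## Interface

Orientations are given as a rotation vector (axis times angle).
In Python, from plant import read_state, read_camera, close_job, grip_point_offset gives the robot as it stands.
- The arm moves only by the shell command python3 -m creep 'ROWS' [OPENING] [FORCE]. ROWS is JSON, a list of rows, each a list of 2 entries, a list of its own where there are three numbers: the shift along the tool's x, y, z in cm, then the turn, a rotation vector about the tool's x, y, z in degrees. In form: [[[tx, ty, tz], [rx, ry, rz]], ...]. A call has 1 to 12 rows; each row shifts and turns the commanded pose from where the row before left it, along the tool's axes as they then stand; what a row does not reach is not made up. A row lasts 1/12 s, in which the tool goes at most 41.7 mm and 7.16 degrees, less where a joint would pass 70% of its speed; a pose out of reach is approached as far as the arm can. A call is refused whole if a number of a shift passes 4.17 or a number of a turn 7.16, either way. A call with a gripper value outside its range is refused whole. OPENING is the opening in per cent of the stroke, from 0 (shut) to 100 (fully open), set as the call begins (- or left out, the last holds). The fingers move at their own pace and stop on an object; FORCE is the grip in N (left out, the last holds). Time passes only in rows, so rows that do not move let the fingers close. It gives the time, the measured TCP pose, the force and the opening at its end, in the units of the state.
- read_state(): the state, without advancing time (a new reading comes with each control period).
- read_camera(name): name is "scene" or "top" or "wrist"; returns a dict with "img" (420x560x3 uint8, red, green, blue), "K" (3x3 intrinsics, pixels), "T" (4x4, takes a point from camera to world coordinates). Camera axes: x right, y down, z forward; pixel columns grow to the right and rows downward; lengths in m; the calibration is good to about 2 mm. The wrist camera is an equidistant fisheye: a pixel r from the principal point sees the ray r / f radians off the axis. A picture is of the moment at which its call begins. There is no depth.
- close_job(): hands the job in, once; it reports no verdict.
The state is a dict: "t": time; "q": joint angles; "dq": joint speeds; "joint_torque": joint torques, N m; "tool_pos": TCP position; "orientation": TCP orientation; "force": force on the tool from outside, world axes, zero at the start; "wrist_torque": the same for the moment, N m; "opening": finger opening in m.
Only numpy, scipy, OpenCV 4.12 (cv2) and the standard library are available. Lean on these libraries where they do the work, as an engineer would, in place of code of your own. Each camera call takes 0.05 s, during which the arm holds its last target.

## Task

Take the screwdriver from its rest and use it, never the gripper itself, to lever up the lid of the parts tin and swing the lid right back so that it leans open past upright. Then put the screwdriver back in the V saddles of its rest, and after that take the olive setting block out of the tin and lay it flat in the blue tray. Leave the lid open, and do not disturb the ring gauge, tape roll, bottle and pen standing about.

Things in the scene. Friction and masses are not known exactly. Their poses are not given: they have to be found in the camera images.
- tin_stand: Grey block, 92 x 156 x 45 mm, fixed to the bench (place and yaw vary); the tin sits fixed on its top. Origin: on the bench, under the centre of the tin. Its x points from the tin's front (lip side, which faces roughly to the robot's right) to its hinge side, y along the tin's length, z up. The block's front face lies at x -46 mm, its rear face at x +46 mm; low black stops 10 mm high stand at the ends and at the rear of the tin, none in front.
- parts_tin: Dark green pressed tin, 71 x 123 x 30 mm, fixed on tin_stand, same axes as tin_stand, origin at the centre of its underside, 45 mm above the bench. Walls 2 mm thick, 28 mm high; front wall's outer face at x -34.5 mm; inside x -32 to +30, y -58 to +58 mm, floor at z 1.6 mm. Lid plate 2 mm thick, underside at z 28.4 mm when shut.
- parts_tin_lid (a joint): Lid angle, rad: 0 shut, positive as the front edge rises, 1.92 at the stop, fully back (1.57 is upright; there the 75 mm deep lid reaches 150 mm above the bench, 27 mm out behind the hinge at the stop). Axis along the tin's y. The hinge has a little friction and damping; about 0.5 N at the lip lifts it slowly, and it mostly stays where it is left.
- lid_hinge (a point): Middle of the hinge axis: x +34, z 29 mm in the tin's frame, on its rear edge.
- lip_edge (a point): Middle of the lower front edge of the green lip on the lid (moves with the lid; shut: x -41.5, z 28.4 mm in the tin's frame). The lip is 2 mm thick, 40 mm wide along y, and stands out 7 mm from the front wall; below it the wall is bare down to the stand, 28 mm of height for the blade. Axes as the tin's when shut.
- screwdriver: Small screwdriver, 153 mm long, about 60 g, loose; amber round handle 19 mm thick, 74 mm long; steel blade 5 mm thick. Origin near its middle, 9.5 mm below its axis; its y points from the blade to the handle. Handle from y +2.5 to +76.5, blade from y +2.5 to -76.5 mm. Starts level in the rest, blade pointing away from the robot.
- screwdriver_grip (a point): Centre of the screwdriver's handle, on its axis (near the centre of mass). Axes as the screwdriver.
- screwdriver_tip (a point): End of the screwdriver's blade, on its axis, 116 mm from screwdriver_grip.
- tool_rest: Fixed rest (place and yaw vary): dark steel base 60 x 80 x 8 mm with two black V saddles, each 6 mm thick, at y -25 and +25 mm, that carry the handle (44 mm clear between them for the fingers, which close along the rest's x). V sides at 45 degrees, top of the V at z 47 mm. Origin at the underside's centre, y along the seated screwdriver towards its handle end.
- tool_rest_seat (a point): Where the centre of the handle lies when the screwdriver is seated: 40 mm above the bench over the rest's centre. Axes as the rest.
- setting_block: Olive painted block, 18 x 34 x 9 mm, about 30 g, lying loose on the tin's floor, its long side (own y) roughly across the tin, from front to hinge. Origin: centre of its underside, own z up.
- tray: Blue open tray, 100 x 110 x 12 mm outside, walls 4 mm, floor top 4 mm above the bench; fixed. Origin: centre of its underside. It may change places with the tape roll.
- ring_gauge: Steel ring gauge, 48 mm across, 14 mm high, loose bystander. Origin: centre of its underside.
- tape_roll: Grey tape roll, 65 mm across, 24 mm high, lying flat, loose bystander. Origin: centre of its underside.
- solvent_bottle: White bottle with a red spout, 46 mm across, 130 mm high, standing, loose bystander. Origin: centre of its underside.
- pen_blue: Blue pen, 150 mm long, lying, loose bystander. Origin: under its middle.
Not all that is in view belongs to the job. Leave any red look-alike of the screwdriver alone.

How it is judged:
On the way, in this order (a step that is already met when the one before it is completed fails the run):
1. the screwdriver is lifted out of its rest (distance between screwdriver_grip and tool_rest_seat above 0.03 m), for 0.1 s.
2. the lid is levered up while the screwdriver bears on it (value of joint parts_tin_lid between 0.15 and 1.3 rad and contact force between screwdriver and parts_tin above 0.05 N).
3. the lid is swung back past upright (value of joint parts_tin_lid above 1.58 rad), for 0.1 s.
4. the screwdriver is back in the saddles of its rest and let go, the setting block still in the tin (distance between screwdriver_grip and tool_rest_seat below 0.015 m and angle between the y axis of screwdriver and the y axis of tool_rest, either way round below 0.15 rad and contact force between the fingers and screwdriver below 0.05 N and distance between setting_block and parts_tin below 0.06 m), for 0.2 s.
At the end, for the whole second after the job is handed in: The lid leans open past upright (over 1.58 rad); the screwdriver lies in its rest, the centre of its handle within 15 mm of the seat and its axis within 0.15 rad of the rest's; the setting block lies flat on the tray's floor inside the walls, either face up (within 0.1 rad of level); both at rest (value of joint parts_tin_lid above 1.58 rad and distance between screwdriver_grip and tool_rest_seat below 0.015 m and angle between the y axis of screwdriver and the y axis of tool_rest, either way round below 0.15 rad and x of setting_block in the frame of tray between -0.042 and 0.042 m and y of setting_block in the frame of tray between -0.047 and 0.047 m and z of setting_block in the frame of tray below 0.0145 m and angle between the z axis of setting_block and the z axis of tray, either way round below 0.1 rad and linear speed of each of setting_block, screwdriver below 0.02 m/s); the robot touches nothing.
It fails at once if the gripper or arm touches the tin or its lid before the lid is open (it must be opened with the screwdriver) (value of joint parts_tin_lid below 1.4 rad and contact force between any of the fingers, the arm and parts_tin above 0.5 N).
It fails at once if a bystander (ring gauge, tape roll, bottle, pen) is moved by more than 25 mm (distance of any of ring_gauge, tape_roll, solvent_bottle, pen_blue from where it was at the start of the episode above 0.025 m).
It also fails if it takes over 61 s, if anything falls off the work surface, if the arm or the gripper's body presses on something with over 40 N, if the wrist force passes 120 N, or if a joint passes its speed limit or range.

## Working session

There is one attempt and no reset: what is moved stays moved. The work goes in short steps, Python scripts to look and compute and a shell command to move; the robot and the scene stay as the last step left them, time stands still between calls to the robot, and variables do not carry over. Pictures are saved under pics/ and viewed, and the job is handed in when it is done.

```bash
ls; mkdir -p pics
python3 - <<'E'
from plant import *
import cv2,numpy as np
print(read_state()); print(grip_point_offset)
for n in ["scene","top","wrist"]:
    c=read_camera(n); cv2.imwrite(f"pics/{n}0.png",c["img"][:,:,::-1]); print(n,c["K"].round(1).tolist(),c["T"].round(4).tolist())
    np.savez(f"pics/{n}0.npz",**c)
E
```

```text
pics
{'t': 0.0, 'q': array([ 1.22655490e+00,  1.31126659e-01,  1.48924183e+00, -1.45194422e-05,
        1.52298462e+00, -8.53914520e-02]), 'dq': array([-1.61842107e-03, -7.31012968e-06, -2.01702298e-03,  1.61619823e-03,
        2.13524827e-03,  3.60452869e-05]), 'joint_torque': array([-2.18042594e-03, -5.59831131e+01, -4.91763425e+01,  7.67257274e-02,
        3.50305438e-02, -1.79870635e-04]), 'tool_pos': array([0.15348311, 0.57980972, 0.40372832]), 'orientation': array([-4.05418532e-01, -3.11495813e+00,  2.70630437e-03]), 'force': array([-0.46020418, -0.08388081,  0.01668481]), 'wrist_torque': array([-0.0579286 , -0.05841628,  0.01629686]), 'opening': 0.09326253049378283}
0.1673
scene [[450.6, 0.0, 281.4], [0.0, 450.6, 210.5], [0.0, 0.0, 1.0]] [[0.7932, -0.2856, 0.5378, -0.1805], [-0.6086, -0.4024, 0.6839, -0.8474], [0.0211, -0.8698, -0.493, 0.7017], [0.0, 0.0, 0.0, 1.0]]
top [[431.7, 0.0, 275.4], [0.0, 431.7, 214.7], [0.0, 0.0, 1.0]] [[-0.0222, -0.9883, 0.151, 0.2975], [-0.9997, 0.0213, -0.008, 0.0437], [0.0047, -0.1512, -0.9885, 1.4779], [0.0, 0.0, 0.0, 1.0]]
wrist [[325.2, 0.0, 278.4], [0.0, 325.2, 208.7], [0.0, 0.0, 1.0]] [[0.2562, 0.9353, 0.2439, 0.0864], [0.9666, -0.2473, -0.0671, 0.5971], [-0.0024, 0.2529, -0.9675, 0.3839], [0.0, 0.0, 0.0, 1.0]]
```

View pics/top0.png

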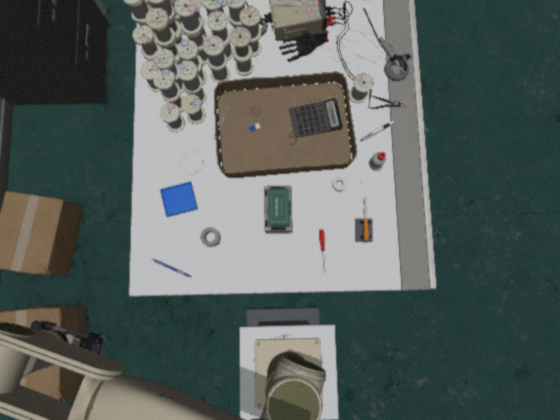

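View pics/scene0.png

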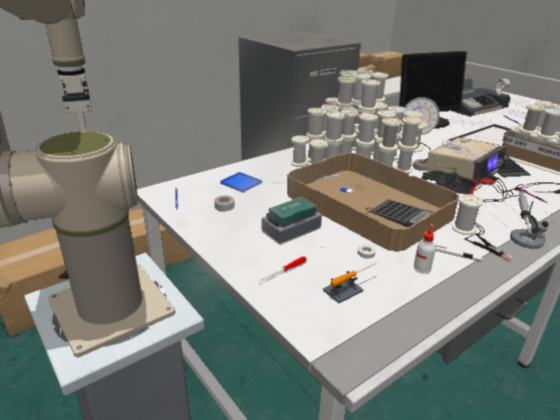

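View pics/wrist0.png

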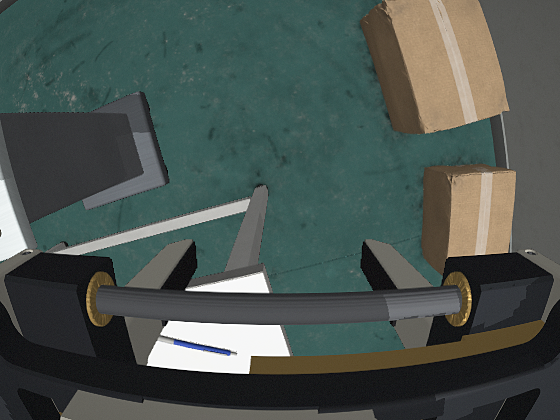

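```bash
cat > h.py <<'E'
import numpy as np,cv2
from scipy.spatial.transform import Rotation as R
def ray(c,p):
    K,T=c["K"],c["T"]; d=np.array([(p[0]-K[0,2])/K[0,0],(p[1]-K[1,2])/K[1,1],1.])
    return T[:3,3],T[:3,:3]@d
def rayw(c,p):
    K,T=c["K"],c["T"]; v=np.array([p[0]-K[0,2],p[1]-K[1,2]])/K[0,0]; r=np.hypot(*v)
    d=np.array([*(v/max(r,1e-9)*np.sin(r)),np.cos(r)]); return T[:3,3],T[:3,:3]@d
def plane(c,p,z,f=ray):
    o,d=f(c,p); return o+d*(z-o[2])/d[2]
def proj(c,P):
    q=np.linalg.inv(c["T"])@np.append(P,1); return (c["K"]@(q[:3]/q[2]))[:2]
def projw(c,P):
    q=(np.linalg.inv(c["T"])@np.append(P,1))[:3]; th=np.arccos(q[2]/np.linalg.norm(q)); u=q[:2]/np.hypot(*q[:2])
    return c["K"][:2,2]+u*th*c["K"][0,0]
def tri(rs):
    A=np.zeros((3,3));b=np.zeros(3)
    for o,d in rs:
        d=d/np.linalg.norm(d);M=np.eye(3)-np.outer(d,d);A+=M;b+=M@o
    return np.linalg.solve(A,b)
def load(n): return dict(np.load(f"pics/{n}.npz"))
def crop(c,x0,y0,w,h,s,fn):
    i=c["img"][y0:y0+h,x0:x0+w,::-1]; cv2.imwrite(fn,cv2.resize(i,None,fx=s,fy=s,interpolation=cv2.INTER_CUBIC))
E
python3 - <<'E'
from h import *
t=load("top0");s=load("scene0")
crop(t,255,170,130,110,6,"pics/t1.png"); crop(s,250,190,200,120,4,"pics/s1.png")
crop(t,150,170,80,80,6,"pics/t2.png")
E
```

```text
(no output)
```

View pics/t1.png

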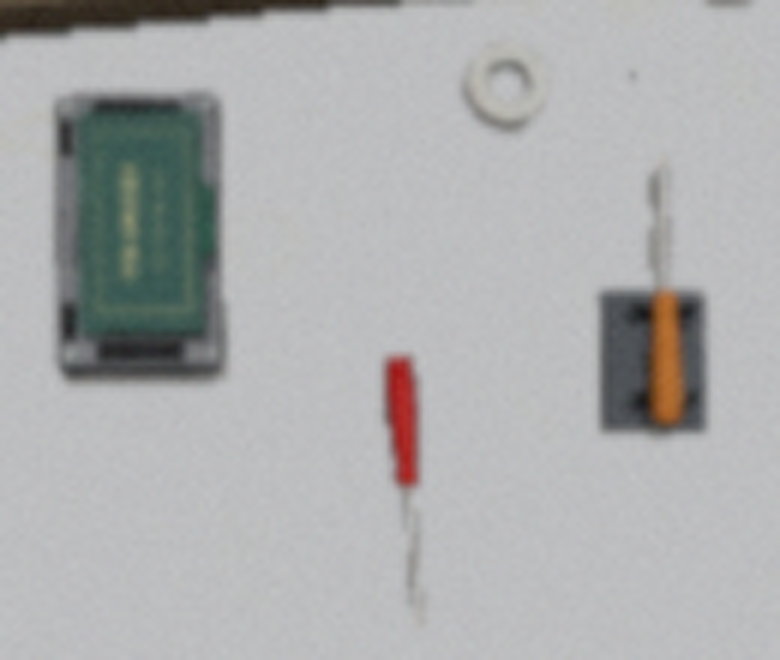

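View pics/s1.png

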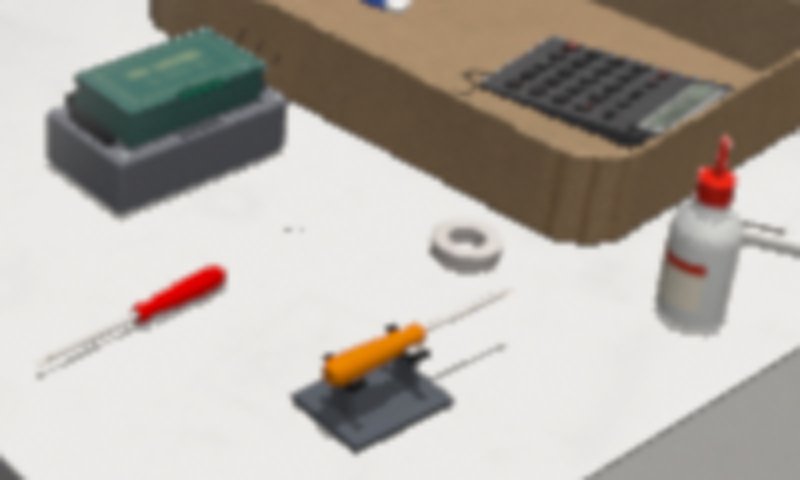

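View pics/t2.png

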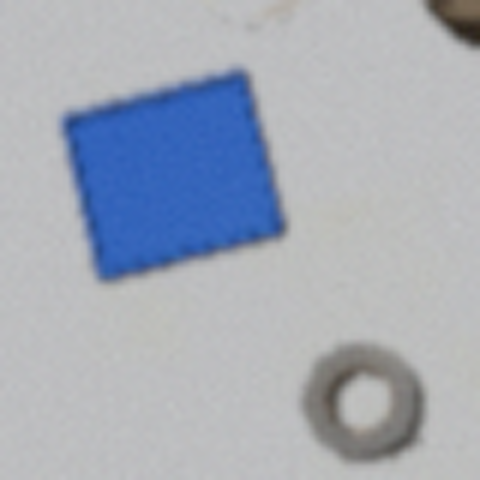

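Run:
```python
from h import *
t=load("top0");s=load("scene0")
def mask(c,f,box):
    hsv=cv2.cvtColor(c["img"],cv2.COLOR_RGB2HSV).astype(int); m=f(hsv[...,0],hsv[...,1],hsv[...,2])
    b=np.zeros(m.shape,bool); b[box[1]:box[3],box[0]:box[2]]=1; return (m&b).astype(np.uint8)
am=lambda h,S,v:(h>8)&(h<22)&(S>150)
blue=lambda h,S,v:(h>100)&(h<120)&(S>130)
green=lambda h,S,v:(h>65)&(h<100)&(S>90)
def rect(m):
    k=cv2.findContours(m,0,1)[0]; k=max(k,key=cv2.contourArea); return cv2.minAreaRect(k),cv2.boxPoints(cv2.minAreaRect(k))
for n,c,f,z,box in [("handle",t,am,.04,(350,200,385,260)),("tray",t,blue,.012,(150,170,210,225)),("lid",t,green,.0754,(255,175,300,240))]:
    m=mask(c,f,box); ys,xs=np.nonzero(m); r,b=rect(m)
    print(n,len(xs),"cent",xs.mean(),ys.mean(),plane(c,(xs.mean(),ys.mean()),z).round(4),r)
    P=np.array([plane(c,p,z) for p in b]); print(P.round(4)[:,:2].tolist(), np.linalg.norm(P-np.roll(P,-1,0),axis=1).round(4), [np.degrees(np.arctan2(*(P[(i+1)%4]-P[i])[1::-1])).round(1) for i in range(2)])
m=mask(s,am,(325,265,365,295)); ys,xs=np.nonzero(m); ps=(xs.mean(),ys.mean())
m=mask(t,am,(350,200,385,260)); ys,xs=np.nonzero(m); pt=(xs.mean(),ys.mean())
X=tri([ray(s,ps),ray(t,pt)]); print("tri handle",X,proj(s,X)-ps,proj(t,X)-pt)
# tip + handle end
e=lambda p:(255+p[0]/6,170+p[1]/6)
for nm,p,z in [("tip",(662,160),.04),("hend",(668,425),.04),("rest c",(653,362),.008),("restBL",(601,430),.008),("restBR",(704,430),.008),("restTL",(603,293),.008),("restTR",(704,293),.008),("standTL",(57,97),.045),("standTR",(215,97),.045),("standBL",(62,375),.045),("standBR",(220,375),.045),("lip",(213,225),.0734),("ring",(507,85),.007),("lidTL",(82,110),.0754),("lidBL",(82,335),.0754),("lidTR",(205,110),.0754),("lidBR",(208,335),.0754),("lipT",(213,186),.0754),("lipB",(213,256),.0754)]:
    print(nm,plane(t,e(p),z).round(4)[:2])
g=lambda p:(250+p[0]/4,190+p[1]/4)
print("tape",plane(t,(150+363/6,170+402/6),.012))
print("bottle", plane(s,g((692,325)),0.0), plane(s,g((717,180)),0.12))
```

```text
handle 91 cent 365.4175824175824 229.7032967032967 [ 0.4598 -0.2687  0.04  ] ((365.5, 229.0), (20.0, 5.0), 90.0)
[[0.4962, -0.2625], [0.4959, -0.2793], [0.4284, -0.2756], [0.4287, -0.2589]] [0.0169 0.0676 0.0167 0.0676] [np.float64(-91.2), np.float64(176.9)]
tray 833 cent 178.33253301320528 198.8235294117647 [0.5841 0.3657 0.012 ] ((178.32354736328125, 198.79412841796875), (26.92145347595215, 30.80202293395996), 75.96376037597656)
[[0.6184, 0.429], [0.6427, 0.3259], [0.5503, 0.3028], [0.5265, 0.405]] [0.106  0.0953 0.105  0.0951] [np.float64(-76.7), np.float64(-166.0)]
lid 38 cent 284.8421052631579 207.8684210526316 [0.5339 0.0009 0.0754] ((288.5, 206.0), (10.0, 1.0), 90.0)
[[0.5567, -0.0102], [0.5566, -0.0135], [0.5232, -0.0126], [0.5233, -0.0093]] [0.0033 0.0335 0.0033 0.0335] [np.float64(-91.2), np.float64(178.5)]
tri handle [ 0.46065663 -0.26958469  0.03810036] [-0.32858894  0.04942615] [ 0.14122167 -0.18648636]
tip [ 0.5726 -0.2744]
hend [ 0.4224 -0.2697]
rest c [ 0.4614 -0.2701]
restBL [ 0.4231 -0.2384]
restBR [ 0.4218 -0.297 ]
restTL [ 0.5018 -0.2435]
restTR [ 0.5005 -0.3015]
standTL [0.6152 0.067 ]
standTR [ 0.6133 -0.0223]
standBL [0.4571 0.0671]
standBR [ 0.4552 -0.0207]
lip [ 0.5351 -0.0179]
ring [ 0.6252 -0.194 ]
lidTL [0.6008 0.0528]
lidBL [0.4754 0.0553]
lidTR [ 0.5993 -0.0152]
lidBR [ 0.474  -0.0134]
lipT [ 0.5565 -0.0184]
lipB [ 0.5175 -0.0173]
tape [0.44944931 0.25468844 0.012     ]
bottle [ 0.68942074 -0.33785598  0.        ] [ 0.67270308 -0.34325273  0.12      ]
```

```bash
cat >> h.py <<'E'
from plant import read_state,read_camera
def st():
    s=read_state(); return s,np.array(s["tool_pos"]),R.from_rotvec(s["orientation"])
def togo(g,yaw=None):
    "grip point target g (world), yaw deg of tool x when pointing down; prints tool-axis shift in cm, turn in deg (turn first)"
    s,p,r=st(); M=r.as_matrix(); print("t",round(s["t"],2),"tcp",p.round(4),"grip",(p+M[:,2]*.1673).round(4),"x",M[:,0].round(3),"z",M[:,2].round(3),"F",np.round(s["force"],2),"open",round(s["opening"],4))
    if yaw is not None:
        a=np.radians(yaw); x=np.array([np.cos(a),np.sin(a),0]); z=np.array([0,0,-1.]); D=np.c_[x,np.cross(z,x),z]
        print("turn(tool,deg)",np.degrees((r.inv()*R.from_matrix(D)).as_rotvec()).round(2)); 
    else: D=M
    t=np.array(g)-D[:,2]*.1673-p
    print("shift cm in current axes",(100*M.T@t).round(2),"in turned axes",(100*D.T@t).round(2))
def snap(n,tag):
    c=read_camera(n); np.savez(f"pics/{tag}.npz",**c); cv2.imwrite(f"pics/{tag}.png",c["img"][:,:,::-1]); return c
E
python3 -c "
from h import *
togo([.45,-.27,.17],0);togo([.45,-.27,.17],180)"
```

```text
t 0.15 tcp [0.1535 0.5799 0.4039] grip [0.1534 0.5796 0.2366] x [-0.967  0.256  0.   ] z [-0.    -0.001 -1.   ] F [ 0.14 -0.01  0.01] open 0.0933
turn(tool,deg) [-3.0000e-02  1.2000e-01  1.6517e+02]
shift cm in current axes [-50.42 -74.56   6.76] in turned axes [29.65 84.99  6.66]
t 0.15 tcp [0.1535 0.5799 0.4039] grip [0.1534 0.5796 0.2366] x [-0.967  0.256  0.   ] z [-0.    -0.001 -1.   ] F [ 0.14 -0.01  0.01] open 0.0933
turn(tool,deg) [ -0.08  -0.02 -14.83]
shift cm in current axes [-50.42 -74.56   6.76] in turned axes [-29.65 -84.99   6.66]
```

```bash
python3 -m creep '[[[-1.2,-1.8,0],[0,0,0]],[[-2.2,-3.2,0.3],[0,0,0]],[[-2.2,-3.2,0.3],[0,0,0]],[[-2.2,-3.2,0.3],[0,0,0]],[[-2.2,-3.2,0.3],[0,0,0]],[[-2.2,-3.2,0.3],[0,0,0]],[[-2.2,-3.2,0.3],[0,0,0]],[[-2.2,-3.2,0.3],[0,0,0]],[[-2.2,-3.2,0.3],[0,0,0]],[[-2.2,-3.2,0.3],[0,0,0]],[[-2.2,-3.2,0.3],[0,0,0]],[[-2.2,-3.2,0.3],[0,0,0]]]' 100 20
python3 -m creep '[[[-2.2,-3.2,0.3],[0,0,0]],[[-2.2,-3.2,0.3],[0,0,0]],[[-2.2,-3.2,0.3],[0,0,0]],[[-2.2,-3.2,0.3],[0,0,0]],[[-2.2,-3.2,0.3],[0,0,0]],[[-2.2,-3.2,0.3],[0,0,0]],[[-2.2,-3.2,0.3],[0,0,0]],[[-2.2,-3.2,0.3],[0,0,0]],[[-2.2,-3.2,0.3],[0,0,0]],[[-2.2,-3.2,0.3],[0,0,0]],[[-2.2,-3.2,0.3],[0,0,0]],[[0,0,0],[0,0,0]]]'
python3 -m creep '[[[0,0,0],[0,0,6]],[[0,0,0],[0,0,7]],[[0,0,0],[0,0,7]],[[0,0,0],[0,0,7]],[[0,0,0],[0,0,7]],[[0,0,0],[0,0,7]],[[0,0,0],[0,0,7]],[[0,0,0],[0,0,7]],[[0,0,0],[0,0,7]],[[0,0,0],[0,0,7]],[[0,0,0],[0,0,7]],[[0,0,0],[0,0,7]]]'
python3 -m creep '[[[0,0,0],[0,0,7]],[[0,0,0],[0,0,7]],[[0,0,0],[0,0,7]],[[0,0,0],[0,0,7]],[[0,0,0],[0,0,7]],[[0,0,0],[0,0,7]],[[0,0,0],[0,0,7]],[[0,0,0],[0,0,7]],[[0,0,0],[0,0,7]],[[0,0,0],[0,0,7]],[[0,0,0],[0,0,7]],[[0,0,0],[0,0,5]]]'
python3 -c "
from h import *
togo([.45,-.27,.17],0)
snap('wrist','w1')"
```

```text
t: 1.15
tool_pos: [0.3043, 0.1557, 0.3716]
orientation: [0.404, 3.115, 0.001]
force: [2.3, 0.7, 0.6]
opening: 0.093
t: 2.15
tool_pos: [0.4488, -0.2499, 0.3363]
orientation: [-0.411, -3.112, 0.001]
force: [-0.2, -0.4, -1.0]
opening: 0.093
t: 3.15
tool_pos: [0.4481, -0.2445, 0.3385]
orientation: [-2.374, -2.057, 0.0]
force: [0.1, -0.1, 0.4]
opening: 0.093
t: 4.15
tool_pos: [0.4481, -0.2445, 0.3385]
orientation: [-3.141, 0.005, 0.001]
force: [-0.5, -0.3, 0.2]
opening: 0.0931
t 4.15 tcp [ 0.4481 -0.2445  0.3385] grip [ 0.448  -0.2445  0.1712] x [ 1.    -0.003 -0.   ] z [-0.  0. -1.] F [-0.54 -0.31  0.21] open 0.0931
turn(tool,deg) [-0.02  0.02 -0.2 ]
shift cm in current axes [0.2  2.55 0.12] in turned axes [0.19 2.55 0.12]
```

View pics/w1.png

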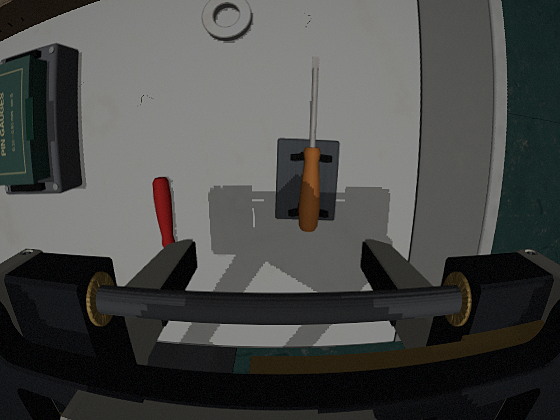

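Run:
```python
from h import *
w=load("w1"); print(w["T"].round(3).tolist())
hsv=cv2.cvtColor(w["img"],cv2.COLOR_RGB2HSV).astype(int)
m=(hsv[...,0]>8)&(hsv[...,0]<22)&(hsv[...,1]>150); m[:,:270]=0;m[:,345:]=0;m[:140]=0;m[240:]=0
ys,xs=np.nonzero(m)
P=np.array([plane(w,(x,y),.04,rayw) for x,y in zip(xs,ys)])[:,:2]
print(len(P),P.mean(0),P.min(0),P.max(0)); u,s,vt=np.linalg.svd(P-P.mean(0)); print(vt[0],np.degrees(np.arctan2(vt[0][1],vt[0][0])))
pr=(P-P.mean(0))@vt[0]; print(pr.min(),pr.max())
for n,p,z in [("tip",(315.5,57),.04),("hend",(309,231),.04),("rTL",(278,140),.008),("rTR",(339,142),.008),("rBL",(276,218),.008),("rBR",(336,220),.008),("s1",(311,157),.045),("s2",(308,211),.045),
 ("lidTR",(46,50),.0754),("lidBR",(44,186),.0754),("stTR",(79,46),.045),("stBR",(80,185),.045),("lipT",(31,95),.0754),("lipB",(30,140),.0754),("ring",(227,16),.007)]:
    print(n,plane(w,p,z,rayw).round(4))
crop(w,0,30,100,170,4,"pics/w1c.png")
crop(w,260,40,100,200,4,"pics/w1d.png")
```

```text
[[-0.004, -0.967, -0.254, 0.518], [-1.0, 0.004, 0.001, -0.245], [0.0, 0.254, -0.967, 0.319], [0.0, 0.0, 0.0, 1.0]]
1485 [ 0.46155414 -0.27248731] [ 0.42446185 -0.28136767] [ 0.49994589 -0.25810826]
[-0.99935565  0.0358928 ] 177.94305244861053
-0.03830201677804201 0.03711768241104503
tip [ 0.5783 -0.2771  0.04  ]
hend [ 0.4245 -0.2728  0.04  ]
rTL [ 0.5045 -0.245   0.008 ]
rTR [ 0.5031 -0.3036  0.008 ]
rBL [ 0.4275 -0.2427  0.008 ]
rBR [ 0.4251 -0.3031  0.008 ]
s1 [ 0.4918 -0.2728  0.045 ]
s2 [ 0.4446 -0.271   0.045 ]
lidTR [ 0.6022 -0.0381  0.0754]
lidBR [ 0.4773 -0.0289  0.0754]
stTR [ 0.6077 -0.0559  0.045 ]
stBR [ 0.4715 -0.0514  0.045 ]
lipT [ 0.563  -0.0197  0.0754]
lipB [ 0.5212 -0.016   0.0754]
ring [ 0.6292 -0.1963  0.007 ]
```

View pics/w1c.png

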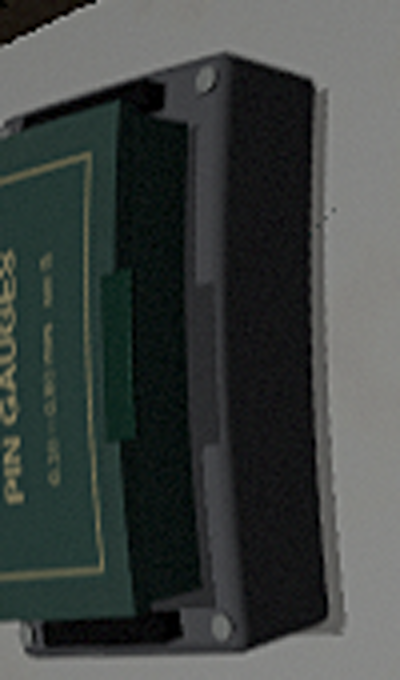

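View pics/w1d.png

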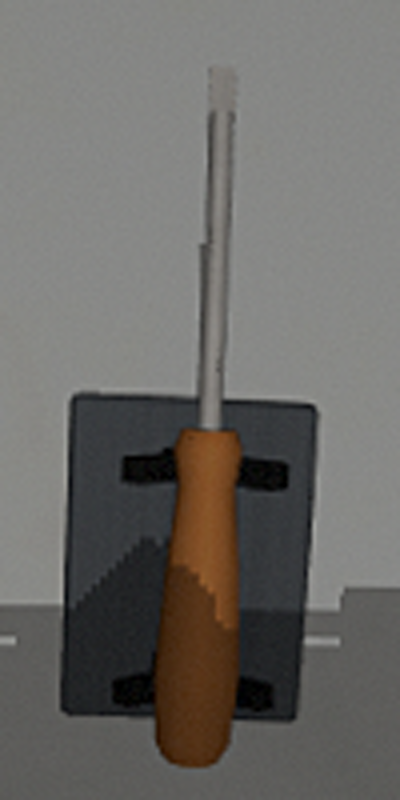

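```bash
python3 -c "
from h import *
togo([.463,-.272,.041],-2.05)"
python3 -m creep '[[[0.5,0.9,0],[0,0,1.8]],[[0.5,0.95,0],[0,0,0]],[[0.48,0.95,2],[0,0,0]],[[0,0,2.5],[0,0,0]],[[0,0,2.5],[0,0,0]],[[0,0,1.5],[0,0,0]],[[0,0,0],[0,0,0]],[[0,0,0],[0,0,0]]]'
python3 -c "
from h import *
togo([.463,-.272,.041],-2.05)
snap('wrist','w2');snap('scene','s2')"
```

```text
t 4.2 tcp [ 0.4481 -0.2445  0.3385] grip [ 0.448  -0.2445  0.1712] x [ 1.    -0.008 -0.   ] z [-0.  0. -1.] F [-0.14 -0.15 -0.15] open 0.0929
turn(tool,deg) [-0.02  0.02  1.59]
shift cm in current axes [ 1.52  2.74 13.02] in turned axes [ 1.59  2.69 13.02]
t: 4.87
tool_pos: [0.4624, -0.2735, 0.2529]
orientation: [-3.14, 0.043, 0.003]
force: [-0.4, -0.9, 0.1]
opening: 0.0927
t 4.87 tcp [ 0.4624 -0.2735  0.2529] grip [ 0.4621 -0.2733  0.0856] x [ 1.    -0.027 -0.002] z [-0.002  0.001 -1.   ] F [-0.42 -0.85  0.1 ] open 0.0927
turn(tool,deg) [-0.07  0.11  0.49]
shift cm in current axes [ 0.07 -0.14  4.46] in turned axes [ 0.06 -0.15  4.46]
```

View pics/w2.png

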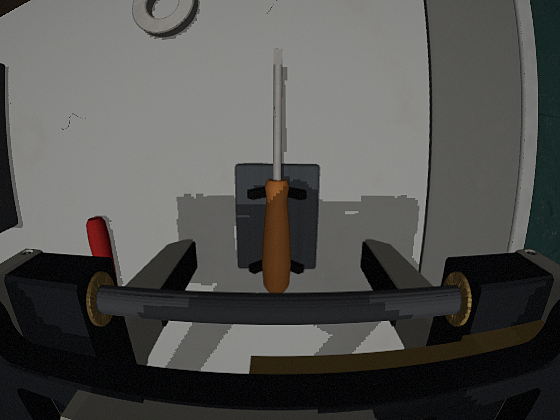

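```bash
python3 - <<'E'
from h import *
w=load("w2")
for n,p,z in [("tip",(278,49),.04),("neck",(278,181),.045),("hend",(277,292),.04),("rTL",(236,164),.008),("rTR",(320,165),.008),("rBL",(236,267),.008),("rBR",(316,269),.008)]: print(n,plane(w,p,z,rayw).round(4))
E
python3 -m creep '[[[0.05,-0.05,1.2],[0,0,0.4]],[[0,0,1.2],[0,0,0]],[[0,0,1.2],[0,0,0]],[[0,0,0.85],[0,0,0]],[[0,0,0],[0,0,0]]]'
python3 -c "
from h import *
togo([.463,-.272,.041],-2.05)
snap('scene','s3')
crop(load('s3'),280,200,140,120,5,'pics/s3c.png')"
```

```text
tip [ 0.5785 -0.2769  0.04  ]
neck [ 0.5    -0.2747  0.045 ]
hend [ 0.4239 -0.2719  0.04  ]
rTL [ 0.5065 -0.2455  0.008 ]
rTR [ 0.5042 -0.3041  0.008 ]
rBL [ 0.4283 -0.2406  0.008 ]
rBR [ 0.425  -0.3016  0.008 ]
t: 5.38
tool_pos: [0.4618, -0.2717, 0.2061]
orientation: [-3.138, 0.055, 0.006]
force: [-0.2, -0.3, -0.1]
opening: 0.093
t 5.38 tcp [ 0.4618 -0.2717  0.2061] grip [ 0.4612 -0.2713  0.0388] x [ 0.999 -0.035 -0.004] z [-0.004  0.003 -1.   ] F [-0.24 -0.26 -0.09] open 0.093
turn(tool,deg) [-0.15  0.23  0.03]
shift cm in current axes [ 0.12  0.02 -0.22] in turned axes [ 0.12  0.02 -0.22]
```

View pics/s3c.png

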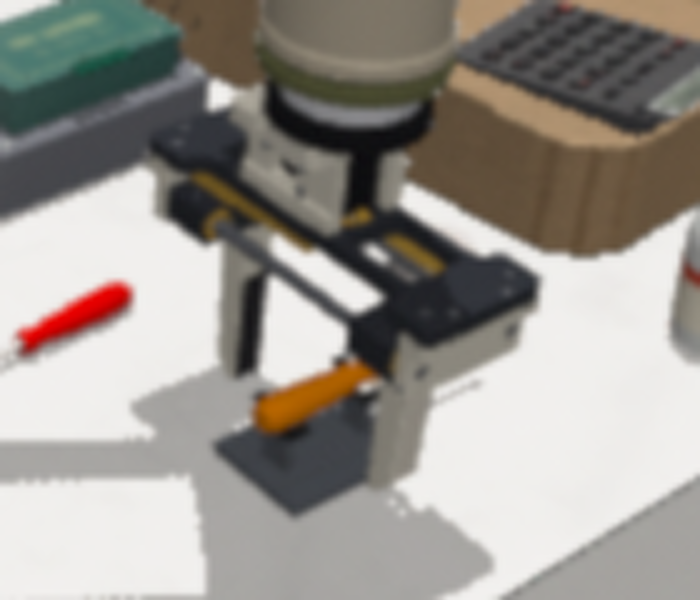

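```bash
python3 -m creep '[[[0,0,0],[0,0,0]],[[0,0,0],[0,0,0]],[[0,0,0],[0,0,0]],[[0,0,0],[0,0,0]],[[0,0,0],[0,0,0]],[[0,0,0],[0,0,0]],[[0,0,0],[0,0,0]],[[0,0,0],[0,0,0]]]' 0 50
python3 -c "
from h import *
togo([.463,-.272,.041],-2.05)"
```

```text
t: 6.1
tool_pos: [0.463, -0.2726, 0.2093]
orientation: [3.141, -0.056, 0.0]
force: [1.0, -0.2, 0.1]
opening: 0.0441
t 6.1 tcp [ 0.463  -0.2726  0.2093] grip [ 0.4631 -0.2727  0.042 ] x [ 0.999 -0.035  0.   ] z [ 0. -0. -1.] F [ 1.01 -0.18  0.13] open 0.0441
turn(tool,deg) [ 0.   -0.01  0.02]
shift cm in current axes [-0.01 -0.06  0.1 ] in turned axes [-0.01 -0.06  0.1 ]
```

```bash
python3 -m creep '[[[0,-0.05,0.2],[0,0,0]],[[0,0,0],[0,0,0]],[[0,0,0],[0,0,0]],[[0,0,0],[0,0,0]],[[0,0,0],[0,0,0]],[[0,0,0],[0,0,0]],[[0,0,0],[0,0,0]],[[0,0,0],[0,0,0]]]'
python3 -c "
from h import *
togo([.463,-.272,.041],-2.05)"
```

```text
t: 6.77
tool_pos: [0.463, -0.272, 0.2072]
orientation: [-3.141, 0.056, 0.0]
force: [-0.5, 1.6, 0.8]
opening: 0.0178
t 6.77 tcp [ 0.463  -0.272   0.2072] grip [ 0.463  -0.2719  0.0399] x [ 0.999 -0.035 -0.   ] z [-0.  0. -1.] F [-0.49  1.62  0.82] open 0.0178
turn(tool,deg) [-0.02  0.01  0.02]
shift cm in current axes [-0.    0.   -0.11] in turned axes [-0.    0.   -0.11]
```

```bash
python3 -m creep '[[[0,0,-1],[0,0,0]],[[0,0,-2],[0,0,0]],[[0,0,-2.5],[0,0,0]],[[0,0,-2.5],[0,0,0]],[[0,0,-2],[0,0,-4]],[[0,0,0],[0,0,-6]],[[0,0,0],[0,0,-7]],[[0,0,0],[0,0,-7]],[[0,0,0],[0,0,-7]],[[0,0,0],[0,0,-7]],[[0,0,0],[0,0,-7]],[[0,0,0],[0,0,0]]]'
python3 -c "
from h import *
togo([.4525,-.129,.10],43)"
```

```text
t: 7.77
tool_pos: [0.4631, -0.2723, 0.3081]
orientation: [2.919, 1.159, 0.001]
force: [0.1, 0.8, -0.5]
opening: 0.0179
t 7.77 tcp [ 0.4631 -0.2723  0.3081] grip [ 0.4632 -0.2724  0.1408] x [ 0.728  0.686 -0.   ] z [ 0.001 -0.001 -1.   ] F [ 0.09  0.78 -0.47] open 0.0179
turn(tool,deg) [0.06 0.   0.31]
shift cm in current axes [  9.06 -11.16   4.07] in turned axes [  9.   -11.2    4.08]
```

```bash
python3 -m creep '[[[1.2,-1.4,0.2],[0,0,0]],[[1.8,-2.2,0.8],[0,0,0]],[[1.8,-2.2,0.8],[0,0,0]],[[1.8,-2.2,0.8],[0,0,0]],[[1.4,-1.8,0.8],[0,0,0]],[[1.0,-1.4,0.7],[0,0,0]],[[0,0,0],[0,0,0]],[[0,0,0],[0,0,0]],[[0,0,0],[0,0,0]]]'
python3 -c "
from h import *
togo([.4525,-.129,.10],43)
snap('wrist','w4');snap('scene','s4')
crop(load('s4'),250,190,140,110,5,'pics/s4c.png')"
```

```text
t: 8.52
tool_pos: [0.453, -0.1294, 0.2671]
orientation: [2.923, 1.147, 0.001]
force: [0.0, -0.1, -0.2]
opening: 0.0182
t 8.52 tcp [ 0.453  -0.1294  0.2671] grip [ 0.4532 -0.1296  0.0998] x [0.733 0.68  0.   ] z [ 0.001 -0.001 -1.   ] F [ 0.05 -0.08 -0.2 ] open 0.0182
turn(tool,deg) [ 0.09 -0.01 -0.13]
shift cm in current axes [-0.01 -0.06 -0.02] in turned axes [-0.01 -0.06 -0.02]
```

View pics/s4c.png

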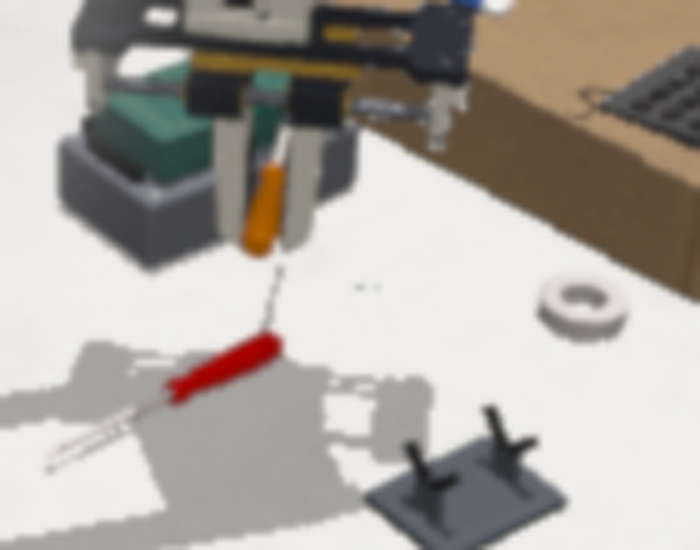

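View pics/w4.png

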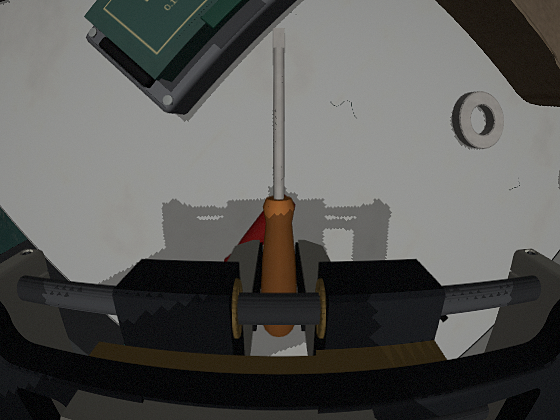

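Run:
```python
from h import *
w=load("w4")
print("tip",plane(w,(279,30),.0998,rayw))
crop(w,80,0,230,130,3.4,"pics/w4c.png")
```

```text
tip [ 0.53771566 -0.05255845  0.0998    ]
```

View pics/w4c.png

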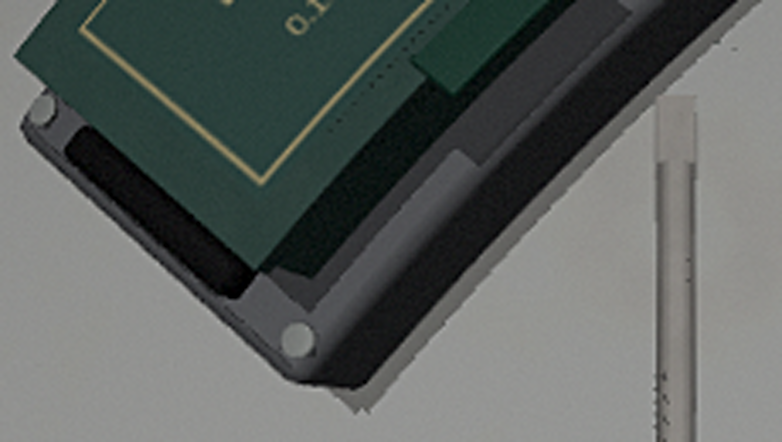

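Run:
```python
from h import *
w=load("w4")
f=lambda p:(80+p[0]/3.4,p[1]/3.4)
for n,p,z in [("lip front near",(455,94),.0734),("lip inner near",(412,62),.0754),("lid corner near",(258,270),.0754),("lid corner far-left",(15,52),.0754),("lip front far?",(570,0),.0734),("wall base near",(302,312),.045),("stand corner",(300,382),.043),("stand face",(600,140),.0)]: print(n,plane(w,f(p),z,rayw).round(4))
```

```text
lip front near [ 0.5218 -0.0197  0.0734]
lip inner near [ 0.5213 -0.011   0.0754]
lid corner near [ 0.4799 -0.0148  0.0754]
lid corner far-left [0.4808 0.054  0.0754]
lip front far? [ 0.5456 -0.0223  0.0734]
wall base near [ 0.4751 -0.0155  0.045 ]
stand corner [ 0.4646 -0.0236  0.043 ]
stand face [ 0.542 -0.026  0.   ]
```

```bash
python3 -m creep '[[[0,0,1],[0,0,0]],[[0,0,1.5],[0,0,0]],[[0,0,1.25],[0,0,0]],[[0.5,-0.5,0],[0,0,0]],[[0.8,-0.8,0],[0,0,0]],[[0.5,-0.5,0],[0,0,0]],[[0.3,-0.3,0],[0,0,0]],[[0,0,0],[0,0,0]],[[0,0,0],[0,0,0]]]'
python3 -c "
from h import *
togo([.4532,-.129,.10],43)
w=snap('wrist','w5');snap('scene','s5')
crop(w,180,0,200,120,4,'pics/w5c.png')
crop(load('s5'),250,190,100,80,7,'pics/s5c.png')"
```

```text
t: 9.37
tool_pos: [0.454, -0.0988, 0.2294]
orientation: [2.922, 1.152, 0.001]
force: [0.1, -0.8, -0.3]
opening: 0.0179
t 9.37 tcp [ 0.454  -0.0988  0.2294] grip [ 0.4542 -0.0989  0.0621] x [0.731 0.683 0.   ] z [ 0.001 -0.001 -1.   ] F [ 0.12 -0.82 -0.34] open 0.0179
turn(tool,deg) [ 0.07 -0.03  0.04]
shift cm in current axes [-2.12  2.16 -3.78] in turned axes [-2.12  2.16 -3.79]
```

View pics/w5c.png

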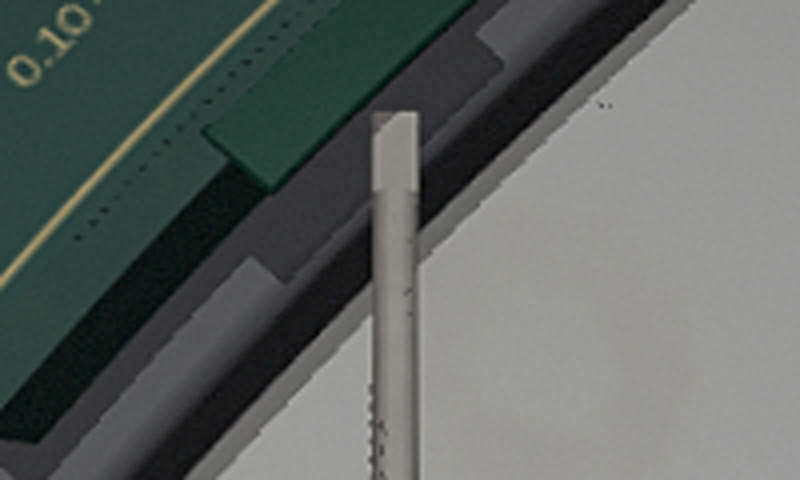

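View pics/s5c.png

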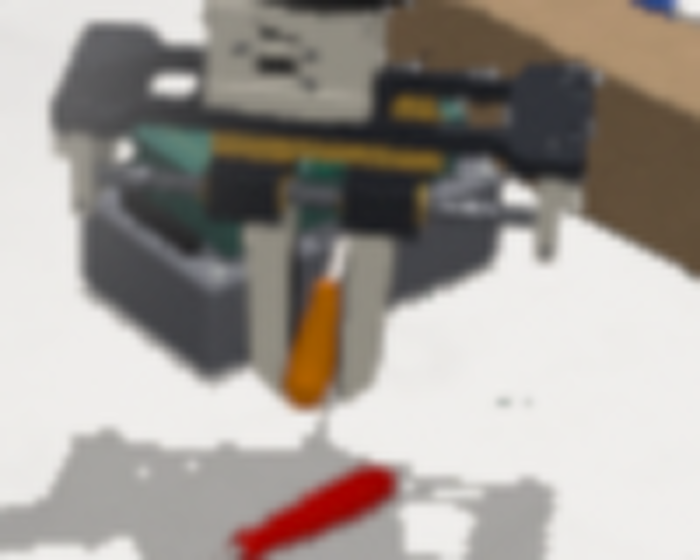

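```bash
python3 -m creep '[[[0.15,-0.16,0],[0,0,0]],[[0.15,-0.16,0],[0,0,0]],[[0.14,-0.16,0],[0,0,0]],[[0,0,0],[0,0,0]],[[0,0,0],[0,0,0]],[[0,0,0],[0,0,0]]]'
python3 -c "
from h import *
togo([.4532,-.129,.10],43)
w=snap('wrist','w6')
crop(w,180,0,200,120,4,'pics/w6c.png')"
```

```text
t: 9.97
tool_pos: [0.4536, -0.0927, 0.2287]
orientation: [2.923, 1.151, -0.0]
force: [0.2, -0.7, -1.4]
opening: 0.0174
t 9.97 tcp [ 0.4536 -0.0927  0.2287] grip [ 0.4536 -0.0927  0.0614] x [ 0.732  0.682 -0.   ] z [ 0. -0. -1.] F [ 0.24 -0.74 -1.45] open 0.0174
turn(tool,deg) [ 0.    0.   -0.03]
shift cm in current axes [-2.5   2.63 -3.86] in turned axes [-2.5   2.63 -3.86]
```

View pics/w6c.png

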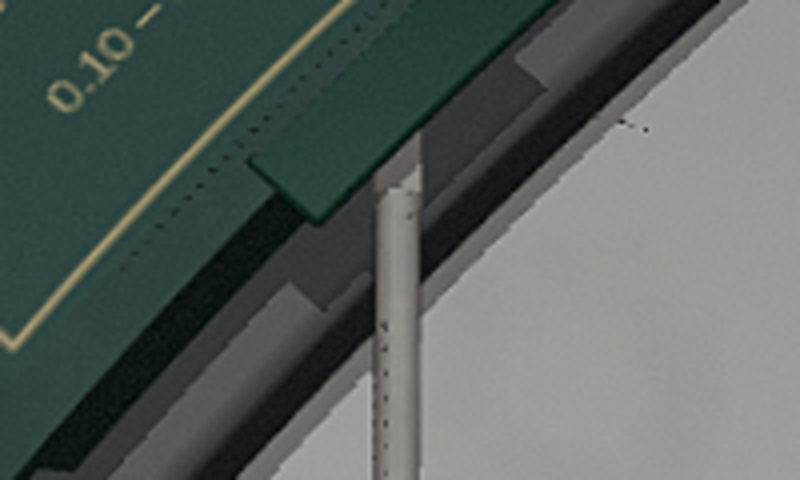

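```bash
python3 -m creep '[[[0.1,-0.12,0],[0,0,0]],[[0,0,-0.3],[0,0,0]],[[0,0,-0.3],[0,0,0]],[[0,0,-0.35],[0,0,0]],[[0.03,-0.03,-0.35],[0,0,0]],[[0.03,-0.03,-0.35],[0,0,0]],[[0.03,-0.03,-0.35],[0,0,0]],[[0,0,0],[0,0,0]],[[0,0,0],[0,0,0]]]'
python3 -c "
from h import *
togo([.4532,-.129,.10],43)
w=snap('wrist','w7')
crop(w,180,0,200,120,4,'pics/w7c.png')"
```

```text
t: 10.77
tool_pos: [0.4538, -0.0896, 0.2492]
orientation: [2.923, 1.151, 0.002]
force: [0.1, 0.2, -1.4]
opening: 0.0178
t 10.77 tcp [ 0.4538 -0.0896  0.2492] grip [ 0.454  -0.0896  0.0819] x [0.732 0.682 0.001] z [ 0.001  0.    -1.   ] F [ 0.1   0.19 -1.41] open 0.0178
turn(tool,deg) [ 0.03 -0.05 -0.01]
shift cm in current axes [-2.72  2.84 -1.81] in turned axes [-2.73  2.84 -1.81]
```

View pics/w7c.png

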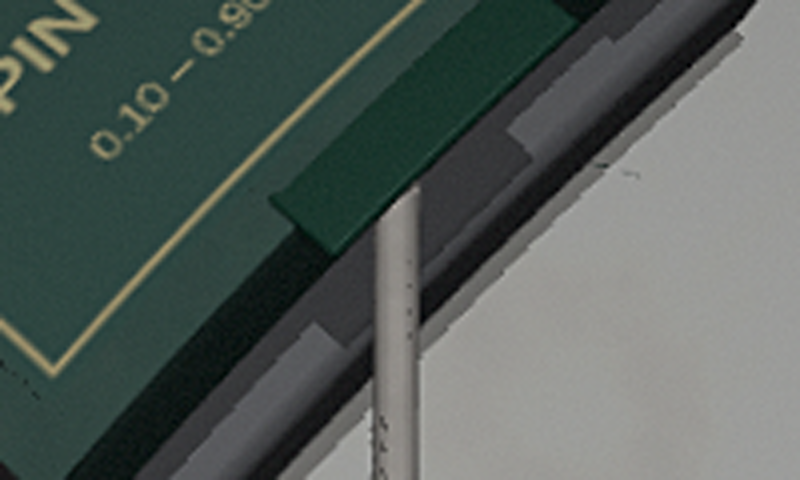

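```bash
python3 -m creep '[[[0.06,-0.07,-0.33],[0,0,0]],[[0.06,-0.07,-0.33],[0,0,0]],[[0.07,-0.07,-0.33],[0,0,0]],[[0.15,-0.16,-0.39],[0,0,0]],[[0.15,-0.16,-0.39],[0,0,0]],[[0.15,-0.16,-0.39],[0,0,0]],[[0.17,-0.19,-0.35],[0,0,0]],[[0.17,-0.19,-0.35],[0,0,0]],[[0.18,-0.19,-0.35],[0,0,0]],[[0,0,0],[0,0,0]]]'
python3 -c "
from h import *
togo([.4532,-.129,.10],43)
w=snap('wrist','w8');s=snap('scene','s8')
crop(s,230,150,160,110,5,'pics/s8c.png')"
```

```text
t: 11.65
tool_pos: [0.4538, -0.0722, 0.2818]
orientation: [2.923, 1.151, 0.002]
force: [0.5, -0.7, -0.9]
opening: 0.0181
t 11.65 tcp [ 0.4538 -0.0722  0.2818] grip [ 0.454  -0.0722  0.1145] x [0.731 0.682 0.001] z [ 0.001 -0.    -1.   ] F [ 0.47 -0.73 -0.92] open 0.0181
turn(tool,deg) [ 0.06 -0.06 -0.01]
shift cm in current axes [-3.91  4.11  1.45] in turned axes [-3.91  4.11  1.45]
```

View pics/w8.png

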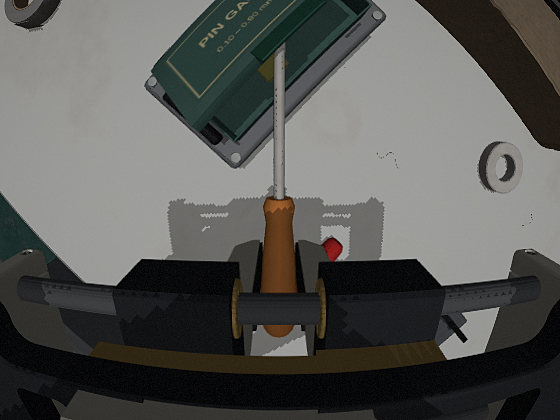

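View pics/s8c.png

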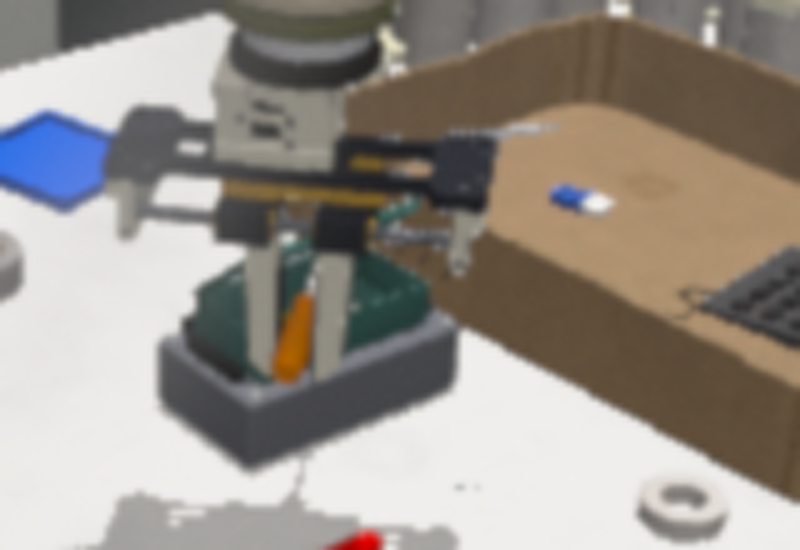

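```bash
python3 -m creep '[[[0.2,-0.21,-0.32],[0,0,0]],[[0.2,-0.22,-0.32],[0,0,0]],[[0.2,-0.22,-0.32],[0,0,0]],[[0.24,-0.26,-0.25],[0,0,0]],[[0.24,-0.26,-0.25],[0,0,0]],[[0.24,-0.26,-0.25],[0,0,0]],[[0.27,-0.29,-0.18],[0,0,0]],[[0.27,-0.29,-0.18],[0,0,0]],[[0.27,-0.29,-0.18],[0,0,0]],[[0,0,0],[0,0,0]]]'
python3 -c "
from h import *
togo([.4532,-.129,.10],43)
w=snap('wrist','w9')"
```

```text
t: 12.58
tool_pos: [0.4535, -0.0406, 0.3038]
orientation: [2.923, 1.151, 0.001]
force: [0.3, 0.2, -0.6]
opening: 0.0179
t 12.58 tcp [ 0.4535 -0.0406  0.3038] grip [ 0.4536 -0.0406  0.1365] x [0.731 0.682 0.001] z [ 0.001  0.    -1.   ] F [ 0.31  0.19 -0.62] open 0.0179
turn(tool,deg) [ 0.02 -0.04  0.  ]
shift cm in current axes [-6.05  6.44  3.65] in turned axes [-6.05  6.44  3.65]
```

View pics/w9.png

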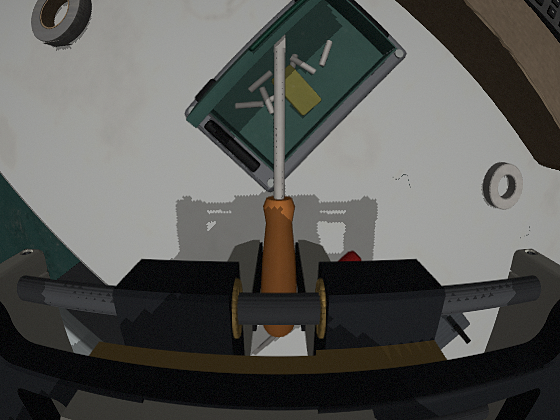

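```bash
python3 -m creep '[[[0.29,-0.31,-0.09],[0,0,0]],[[0.29,-0.31,-0.09],[0,0,0]],[[0.29,-0.31,-0.09],[0,0,0]],[[0.3,-0.32,-0.01],[0,0,0]],[[0.3,-0.32,-0.01],[0,0,0]],[[0.3,-0.32,0],[0,0,0]],[[0.22,-0.23,0.05],[0,0,0]],[[0.22,-0.23,0.05],[0,0,0]],[[0.1,-0.1,0.03],[0,0,0]],[[0,0,0],[0,0,0]],[[0,0,0],[0,0,0]]]'
python3 -c "
from h import *
togo([.4532,-.129,.10],43)
w=snap('wrist','w10');s=snap('scene','s10')
crop(s,230,130,160,120,5,'pics/s10c.png')"
```

```text
t: 13.55
tool_pos: [0.4535, -0.0076, 0.3049]
orientation: [-2.923, -1.151, 0.0]
force: [0.2, -0.0, -0.8]
opening: 0.0177
t 13.55 tcp [ 0.4535 -0.0076  0.3049] grip [ 0.4535 -0.0075  0.1376] x [ 0.731  0.682 -0.   ] z [-0.  0. -1.] F [ 0.22 -0.03 -0.8 ] open 0.0177
turn(tool,deg) [-0.01  0.   -0.01]
shift cm in current axes [-8.3   8.86  3.76] in turned axes [-8.31  8.86  3.76]
```

View pics/w10.png

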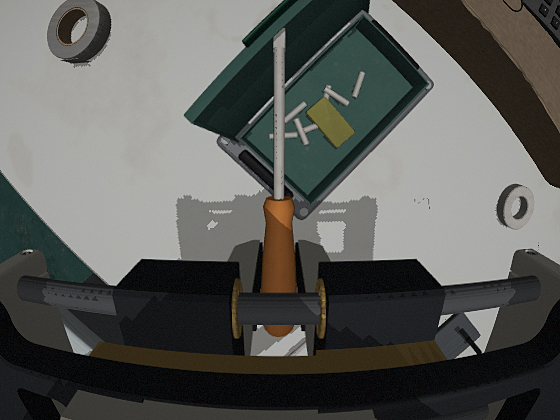

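View pics/s10c.png

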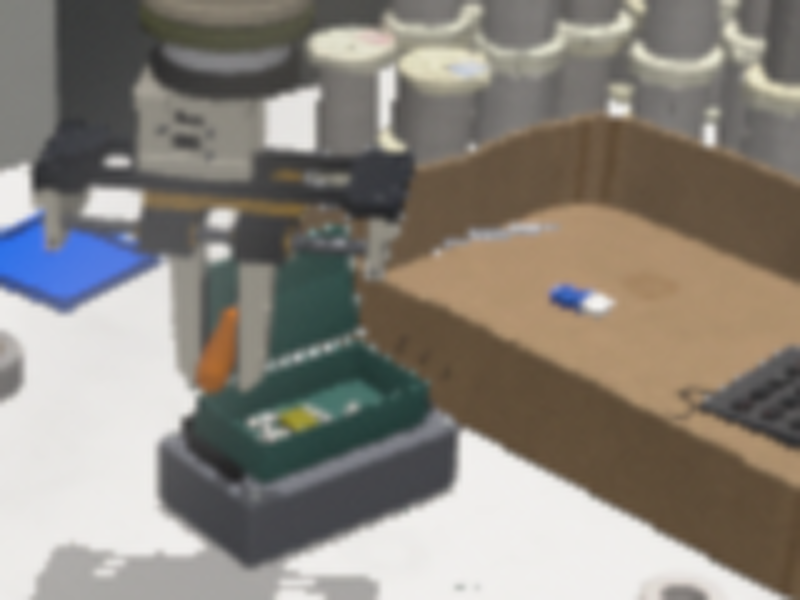

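```bash
python3 -m creep '[[[0.1,-0.11,0.03],[0,0,0]],[[0.1,-0.11,0.03],[0,0,0]],[[0,0,0],[0,0,0]],[[-0.3,0.3,-0.02],[0,0,0]],[[-0.8,0.9,0],[0,0,0]],[[-1.6,1.7,0],[0,0,0]],[[-1.8,2,0],[0,0,0]],[[-1.8,2,0],[0,0,0]],[[-1.8,2,0],[0,0,0]],[[-1.2,1.4,0],[0,0,0]],[[0,0,0],[0,0,0]]]'
python3 -c "
from h import *
togo([.463,-.272,.12],-2)
w=snap('wrist','w11');s=snap('scene','s11')
crop(s,230,130,160,120,5,'pics/s11c.png')"
```

```text
t: 14.57
tool_pos: [0.4555, -0.1466, 0.3048]
orientation: [2.923, 1.146, -0.0]
force: [0.9, 0.2, 0.0]
opening: 0.0178
t 14.57 tcp [ 0.4555 -0.1466  0.3048] grip [ 0.4556 -0.1468  0.1375] x [ 0.734  0.68  -0.001] z [ 0.    -0.001 -1.   ] F [0.89 0.21 0.01] open 0.0178
turn(tool,deg) [9.000e-02 1.000e-02 4.481e+01]
shift cm in current axes [-7.97  9.7   1.77] in turned axes [ 1.18 12.51  1.75]
```

View pics/w11.png

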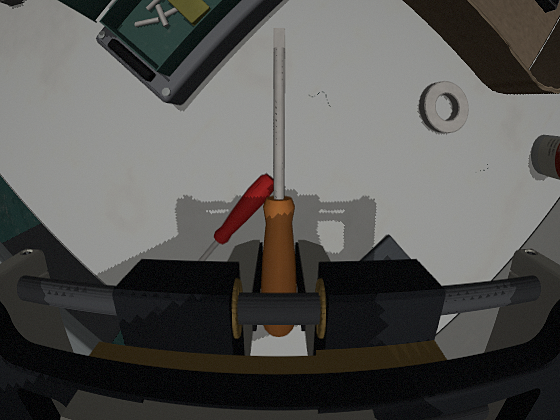

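View pics/s11c.png

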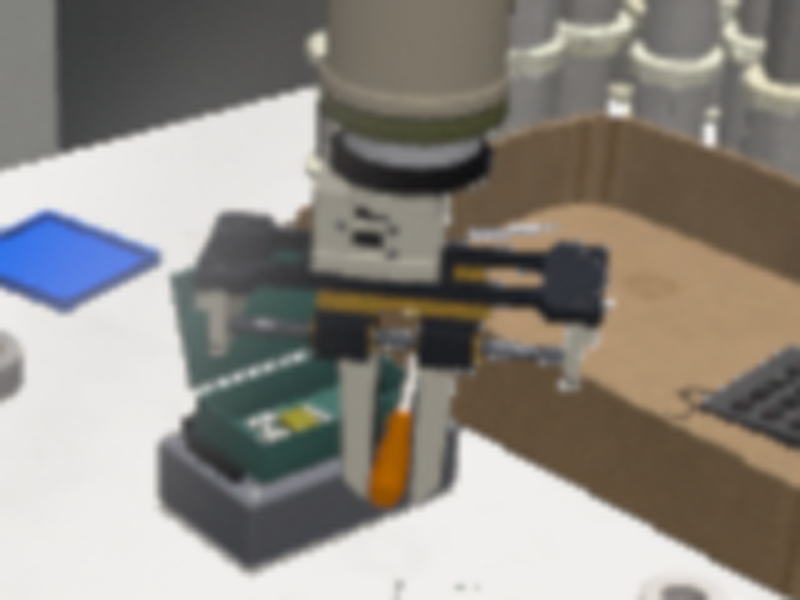

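```bash
python3 -m creep '[[[-1,1.2,0],[0,0,0]],[[-2,2.4,0],[0,0,0]],[[-2,2.4,0],[0,0,0]],[[-2,2.4,0],[0,0,0]],[[-0.97,1.3,0],[0,0,4]],[[0,0,0],[0,0,7]],[[0,0,0],[0,0,7]],[[0,0,0],[0,0,7]],[[0,0,0],[0,0,7]],[[0,0,0],[0,0,7]],[[0,0,0],[0,0,5.8]],[[0,0,0],[0,0,0]]]'
python3 -m creep '[[[0,0,0],[0,0,0]],[[0,0,0],[0,0,0]]]'
python3 -c "
from h import *
togo([.463,-.272,.12],-2)
w=snap('wrist','w12');s=snap('scene','s12');t=snap('top','t12')
crop(s,280,190,150,120,5,'pics/s12c.png')
crop(t,230,170,150,110,5,'pics/t12c.png')"
```

```text
t: 15.67
tool_pos: [0.4637, -0.2676, 0.3044]
orientation: [-3.141, 0.056, 0.0]
force: [-0.6, -0.5, -0.7]
opening: 0.0181
t: 15.83
tool_pos: [0.4636, -0.2681, 0.3045]
orientation: [-3.141, 0.043, 0.0]
force: [0.4, 0.1, 0.2]
opening: 0.0175
t 15.83 tcp [ 0.4636 -0.2681  0.3045] grip [ 0.4636 -0.2681  0.1372] x [ 1.    -0.028 -0.   ] z [-0.  0. -1.] F [0.36 0.07 0.22] open 0.0175
turn(tool,deg) [-0.01  0.    0.42]
shift cm in current axes [-0.05  0.39  1.72] in turned axes [-0.05  0.39  1.72]
```

View pics/w12.png

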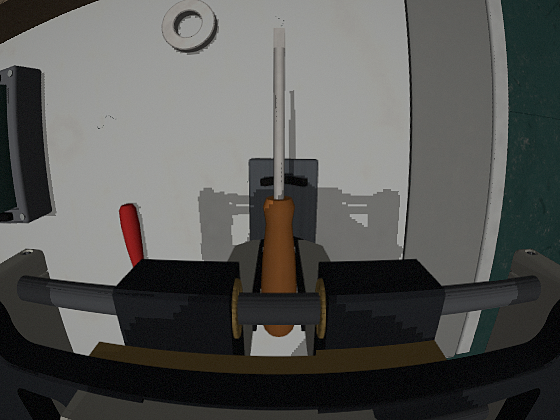

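View pics/s12c.png

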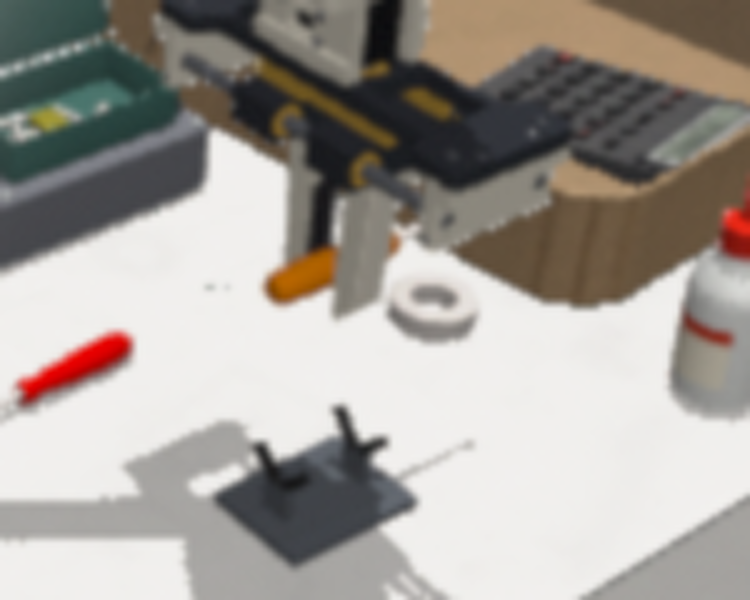

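View pics/t12c.png

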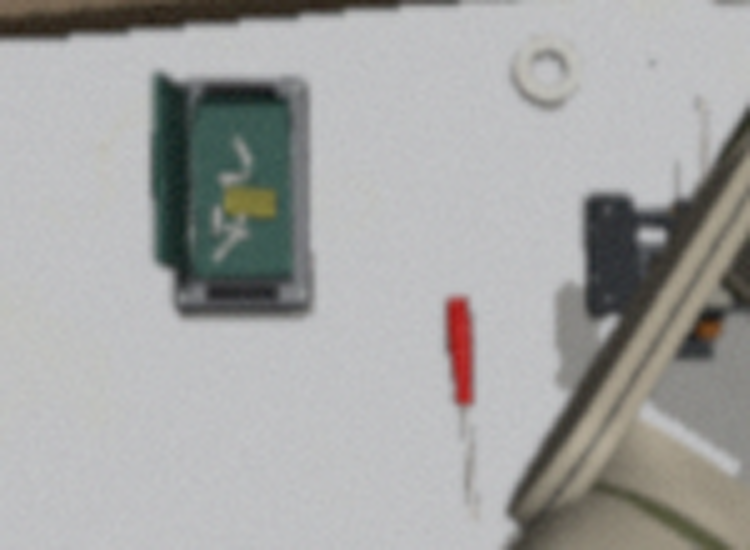

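```bash
python3 -m creep '[[[-0.05,0.39,0.5],[0,0,0.4]],[[0,0,1.5],[0,0,0]],[[0,0,2],[0,0,0]],[[0,0,2],[0,0,0]],[[0,0,1.2],[0,0,0]],[[0,0,0.5],[0,0,0]],[[0,0,0],[0,0,0]],[[0,0,0],[0,0,0]],[[0,0,0],[0,0,0]],[[0,0,0],[0,0,0]]]'
python3 -c "
from h import *
togo([.463,-.272,.04],-2)
w=snap('wrist','w13');s=snap('scene','s13')
crop(s,280,190,150,120,5,'pics/s13c.png')"
```

```text
t: 16.82
tool_pos: [0.4634, -0.2731, 0.229]
orientation: [3.14, -0.061, 0.003]
force: [0.5, 1.0, -0.9]
opening: 0.0175
t 16.82 tcp [ 0.4634 -0.2731  0.229 ] grip [ 0.4637 -0.2733  0.0617] x [ 0.999 -0.039  0.002] z [ 0.002 -0.001 -1.   ] F [ 0.54  0.98 -0.95] open 0.0175
turn(tool,deg) [ 0.08 -0.11 -0.23]
shift cm in current axes [-0.05 -0.11  2.17] in turned axes [-0.05 -0.1   2.17]
```

View pics/w13.png

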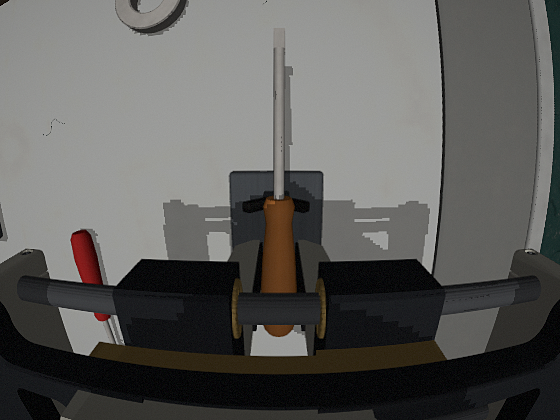

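View pics/s13c.png

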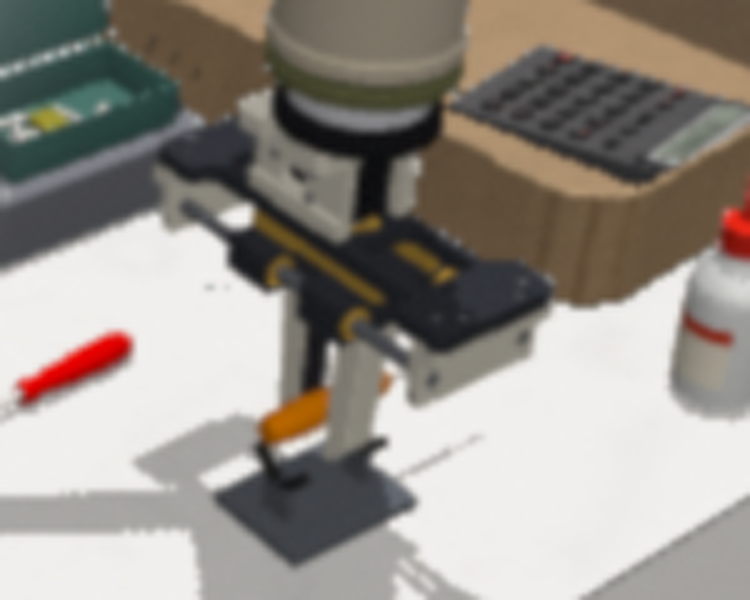

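Wrist view: the handle is centred over the far saddle (277,204) and aligned with the rest. I'll correct by 1 mm and lower.

```bash
python3 -m creep '[[[-0.05,-0.1,0.5],[0,0,-0.2]],[[0,0,0.6],[0,0,0]],[[0,0,0.5],[0,0,0]],[[0,0,0.3],[0,0,0]],[[0,0,0.2],[0,0,0]],[[0,0,0],[0,0,0]],[[0,0,0],[0,0,0]],[[0,0,0],[0,0,0]]]'
python3 -c "
from h import *
togo([.463,-.272,.04],-2)"
```

```text
t: 17.58
tool_pos: [0.4621, -0.2718, 0.2069]
orientation: [3.141, -0.056, -0.002]
force: [-4.6, 1.3, 7.5]
opening: 0.0174
t 17.58 tcp [ 0.4621 -0.2718  0.2069] grip [ 0.462  -0.2718  0.0396] x [ 0.999 -0.035 -0.001] z [-0.001 -0.    -1.   ] F [-4.65  1.31  7.52] open 0.0174
turn(tool,deg) [ 0.01  0.06 -0.03]
shift cm in current axes [ 0.09  0.02 -0.04] in turned axes [ 0.09  0.02 -0.04]
```

```bash
python3 -m creep '[[[0,0,-0.04],[0,0,0]],[[0,0,0],[0,0,0]],[[0,0,0],[0,0,0]],[[0,0,0],[0,0,0]],[[0,0,0],[0,0,0]],[[0,0,0],[0,0,0]],[[0,0,0],[0,0,0]],[[0,0,0],[0,0,0]]]' 55
python3 -c "
from h import *
togo([.463,-.272,.04],-2)
s=snap('scene','s14')
crop(s,280,190,150,120,5,'pics/s14c.png')"
```

```text
t: 18.25
tool_pos: [0.4624, -0.2716, 0.2069]
orientation: [-3.141, 0.055, -0.0]
force: [-0.5, 0.6, 0.1]
opening: 0.0511
t 18.25 tcp [ 0.4624 -0.2716  0.2069] grip [ 0.4624 -0.2716  0.0396] x [ 0.999 -0.035  0.   ] z [ 0.  0. -1.] F [-0.51  0.58  0.08] open 0.0511
turn(tool,deg) [-0.   -0.   -0.02]
shift cm in current axes [ 0.06  0.04 -0.04] in turned axes [ 0.06  0.04 -0.04]
```

View pics/s14c.png

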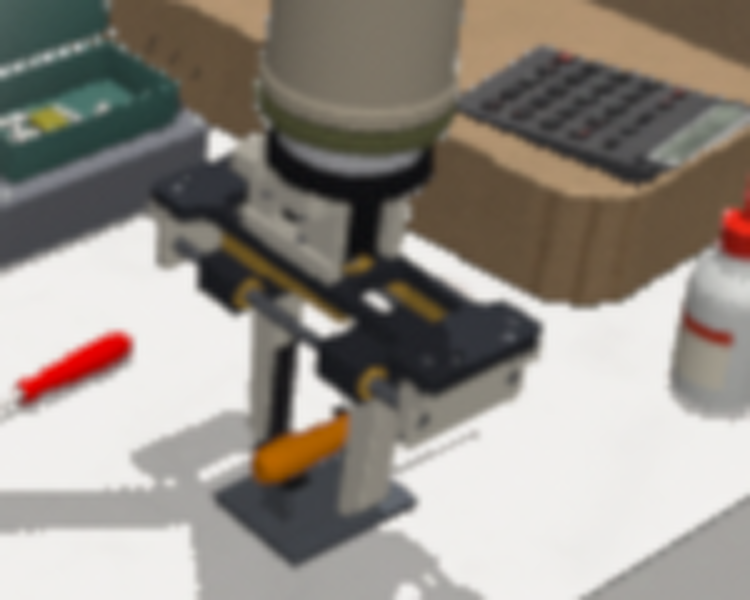

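```bash
python3 -m creep '[[[0,0,-1],[0,0,0]],[[0,0,-2],[0,0,0]],[[0,0,-3],[0,0,0]],[[0,0,-3],[0,0,0]],[[0,0,-3],[0,0,0]],[[0,0,-2],[0,0,0]],[[0,0,0],[0,0,0]]]' 55
python3 - <<'E'
from h import *
s,p,r=st(); print(s["q"].round(3))
w=snap('wrist','w15'); sc=snap('scene','s15'); t=load('t12')
def blk(c,box):
    hsv=cv2.cvtColor(c["img"],cv2.COLOR_RGB2HSV).astype(int); m=(hsv[...,0]>20)&(hsv[...,0]<35)&(hsv[...,1]>110)
    b=np.zeros(m.shape,bool); b[box[1]:box[3],box[0]:box[2]]=1; ys,xs=np.nonzero(m&b); return xs,ys
xs,ys=blk(t,(265,180,300,230)); print(len(xs),xs.mean(),ys.mean(),plane(t,(xs.mean(),ys.mean()),.0556))
P=np.array([plane(t,p,.0556)[:2] for p in zip(xs,ys)]); print(P.min(0),P.max(0),np.degrees(np.arctan2(*np.linalg.svd(P-P.mean(0))[2][0][::-1])))
xs,ys=blk(sc,(270,180,320,230)); print(len(xs),xs.mean(),ys.mean(),plane(sc,(xs.mean(),ys.mean()),.0550))
crop(sc,280,190,150,120,5,'pics/s15c.png')
w10=load('w10')
hsv=cv2.cvtColor(w10["img"],cv2.COLOR_RGB2HSV).astype(int); m=((hsv[...,0]>20)&(hsv[...,0]<35)&(hsv[...,1]>110)); m[:90]=0;m[160:]=0;m[:,:300]=0;m[:,360:]=0
ys,xs=np.nonzero(m); P=np.array([plane(w10,p,.0556,rayw)[:2] for p in zip(xs,ys)]); print(len(xs),P.mean(0)); k=cv2.minAreaRect((P*1e4).astype(np.float32)); print(k)
togo([.53,.02,.14],88)
E
```

```text
t: 18.88
tool_pos: [0.4637, -0.2725, 0.3539]
orientation: [3.136, -0.056, 0.013]
force: [-0.3, 0.2, 0.5]
opening: 0.051
[-0.627 -0.013  1.731  0.     1.414  0.979]
35 279.65714285714284 210.0857142857143 [0.53013072 0.01775531 0.0556    ]
[0.52342048 0.00324891] [0.53745278 0.03010918] -100.97627327423336
16 289.125 213.4375 [0.53241388 0.02309201 0.055     ]
1185 [0.53204701 0.01519411]
((5319.80615234375, 151.28106689453125), (338.6158447265625, 183.31500244140625), 84.95447540283203)
t 18.98 tcp [ 0.4626 -0.2718  0.3486] grip [ 0.4631 -0.2721  0.1813] x [ 0.999 -0.035  0.002] z [ 0.002 -0.002 -1.   ] F [-0.36  0.42 -0.34] open 0.0513
turn(tool,deg) [ 1.900e-01 -3.000e-02 -9.002e+01]
shift cm in current axes [  5.69 -29.41   4.1 ] in turned axes [29.4   5.71  4.13]
```

View pics/w15.png

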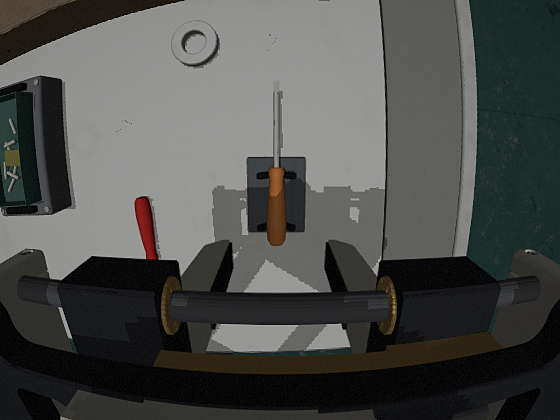

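View pics/s15c.png

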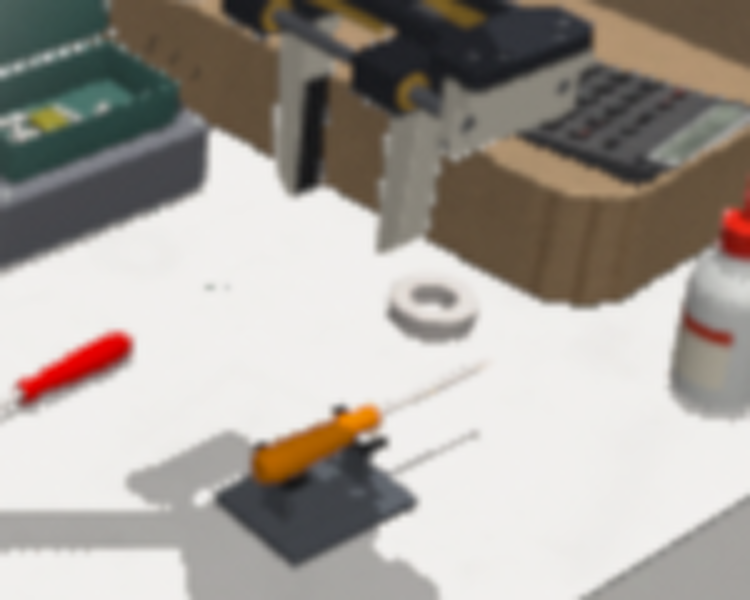

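```bash
python3 -m creep '[[[0.3,-1.4,0],[0,0,0]],[[0.6,-3.1,0],[0,0,-5]],[[0.6,-3.1,0],[0,0,0]],[[0.6,-3.1,0],[0,0,0]],[[0.6,-3.1,0],[0,0,0]],[[0.6,-3.1,0],[0,0,0]],[[0.6,-3.1,0],[0,0,0]],[[0.6,-3.1,0],[0,0,0]],[[0.6,-3.1,0],[0,0,0]],[[0.5,-1.5,0],[0,0,0]],[[0,0,0],[0,0,-5]],[[0,0,0],[0,0,-7]]]'
python3 -m creep '[[[0,0,0],[0,0,-7]],[[0,0,0],[0,0,-7]],[[0,0,0],[0,0,-7]],[[0,0,0],[0,0,-7]],[[0,0,0],[0,0,-7]],[[0,0,0],[0,0,-7]],[[0,0,0],[0,0,-7]],[[0,0,0],[0,0,-7]],[[0,0,0],[0,0,-7]],[[0,0,0],[0,0,-7]],[[0,0,0],[0,0,0]],[[0,0,0],[0,0,0]]]'
python3 -c "
from h import *
togo([.531,.016,.14],85)
w=snap('wrist','w16')"
```

```text
t: 19.98
tool_pos: [0.5073, 0.0086, 0.3451]
orientation: [-3.113, -0.418, 0.005]
force: [-1.1, -0.1, 0.2]
opening: 0.0513
t: 20.98
tool_pos: [0.5074, 0.0072, 0.3456]
orientation: [-2.32, -2.116, 0.003]
force: [0.5, -0.5, 0.5]
opening: 0.051
t 20.98 tcp [0.5074 0.0072 0.3456] grip [0.507  0.0072 0.1783] x [ 0.092  0.996 -0.   ] z [-0.002  0.    -1.   ] F [ 0.51 -0.49  0.5 ] open 0.051
turn(tool,deg) [-0.14  0.   -0.25]
shift cm in current axes [1.09 2.28 3.82] in turned axes [1.08 2.28 3.83]
```

View pics/w16.png

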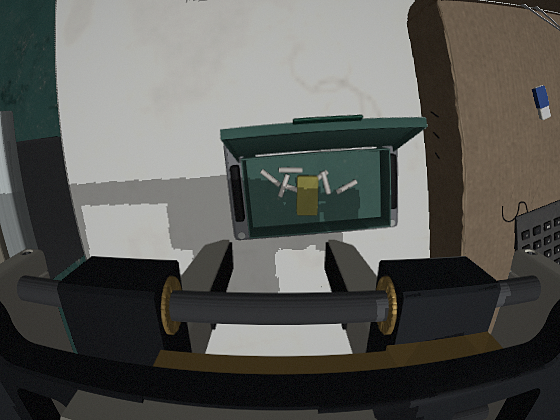

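Run:
```python
from h import *
w=load('w16')
crop(w,230,140,170,100,4.6,'pics/w16c.png')
hsv=cv2.cvtColor(w["img"],cv2.COLOR_RGB2HSV).astype(int); m=((hsv[...,0]>20)&(hsv[...,0]<35)&(hsv[...,1]>110)); m[:160]=0;m[230:]=0;m[:,:280]=0;m[:,335:]=0
ys,xs=np.nonzero(m); P=np.array([plane(w,p,.0556,rayw)[:2] for p in zip(xs,ys)]); print(len(xs),P.mean(0)); print(cv2.minAreaRect((P*1e4).astype(np.float32)))
hh=hsv; m=(hsv[...,1]<60)&(hsv[...,2]>110); m[:160]=0;m[205:]=0;m[:,:255]=0;m[:,365:]=0
n,l,s,c=cv2.connectedComponentsWithStats(m.astype(np.uint8))
for i in range(1,n):
    if s[i][4]>8: 
        print(s[i],plane(w,c[i],.05,rayw)[:2].round(4))
```

```text
801 [0.53229945 0.01557843]
((5324.42724609375, 153.45664978027344), (333.4769287109375, 172.79505920410156), 85.4861068725586)
[279 168  24   4  95] [0.5202 0.0378]
[261 170  19  16  84] [0.5016 0.0331]
[318 170  13  24 122] [0.549  0.0258]
[279 174  18  23 116] [0.5155 0.0248]
[337 180  20  13  80] [0.5687 0.0194]
```

View pics/w16c.png

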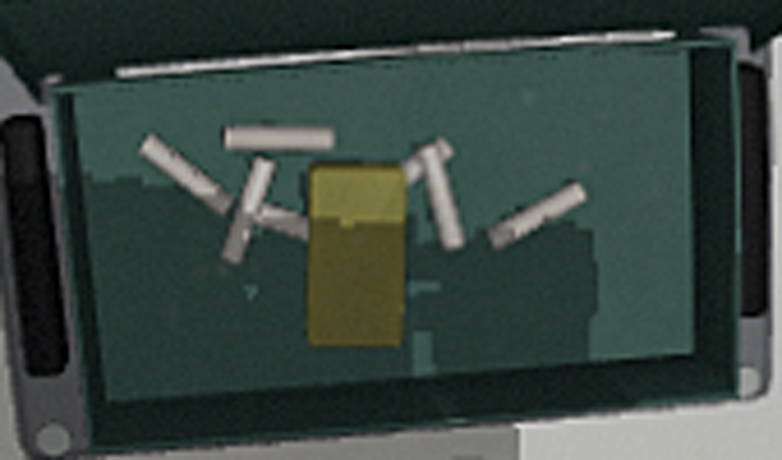

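```bash
python3 -c "
from h import *
togo([.5316,.0049,.067],85.4)"
python3 -m creep '[[[0,1,1],[0,0,-0.6]],[[-0.02,1.2,2],[0,0,0]],[[0,0.2,2.5],[0,0,0]],[[0,0,2],[0,0,0]],[[0,0,1],[0,0,0]],[[0,0,0],[0,0,0]],[[0,0,0],[0,0,0]],[[0,0,0],[0,0,0]]]' 39
python3 -c "
from h import *
togo([.5316,.0049,.067],85.4)
w=snap('wrist','w17')"
```

```text
t 21.03 tcp [0.5075 0.0072 0.3458] grip [0.5072 0.0072 0.1785] x [ 0.092  0.996 -0.   ] z [-0.002  0.    -1.   ] F [-0.45  0.72  0.31] open 0.0513
turn(tool,deg) [-0.11  0.   -0.68]
shift cm in current axes [-1.000e-02  2.440e+00  1.115e+01] in turned axes [-0.04  2.42 11.15]
t: 21.7
tool_pos: [0.5323, 0.005, 0.2633]
orientation: [2.306, 2.132, 0.002]
force: [1.3, -0.4, 0.6]
opening: 0.036
t 21.7 tcp [0.5323 0.005  0.2633] grip [0.5326 0.0049 0.096 ] x [0.078 0.997 0.   ] z [ 0.002 -0.    -1.   ] F [ 1.3  -0.4   0.55] open 0.036
turn(tool,deg) [ 0.11 -0.    0.12]
shift cm in current axes [-0.01 -0.07  2.9 ] in turned axes [-0.01 -0.07  2.9 ]
```

View pics/w17.png

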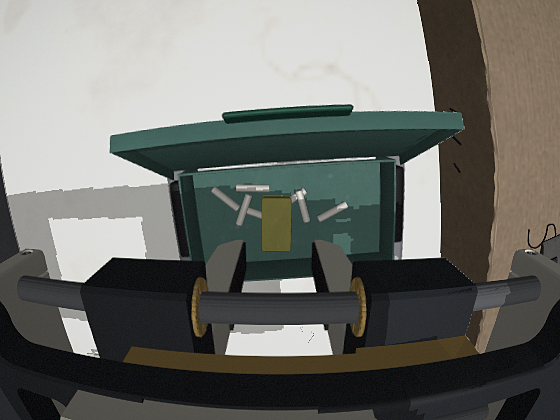

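```bash
python3 -m creep '[[[0,-0.1,0.8],[0,0,0]],[[0,0,0.9],[0,0,0]],[[0,0,0.7],[0,0,0]],[[0,0,0.4],[0,0,0]],[[0,0,0],[0,0,0]],[[0,0,0],[0,0,0]],[[0,0,0],[0,0,0]]]' 
python3 -c "
from h import *
togo([.5316,.0049,.067],85.4)
w=snap('wrist','w18')"
```

```text
t: 22.33
tool_pos: [0.5306, 0.0051, 0.2335]
orientation: [-2.305, -2.134, 0.001]
force: [-0.2, 0.6, 0.3]
opening: 0.0361
t 22.33 tcp [0.5306 0.0051 0.2335] grip [0.5306 0.0051 0.0662] x [0.077 0.997 0.   ] z [-0.001  0.    -1.   ] F [-0.22  0.63  0.34] open 0.0361
turn(tool,deg) [-0.03 -0.    0.17]
shift cm in current axes [-0.01  0.1  -0.08] in turned axes [-0.01  0.1  -0.08]
```

View pics/w18.png

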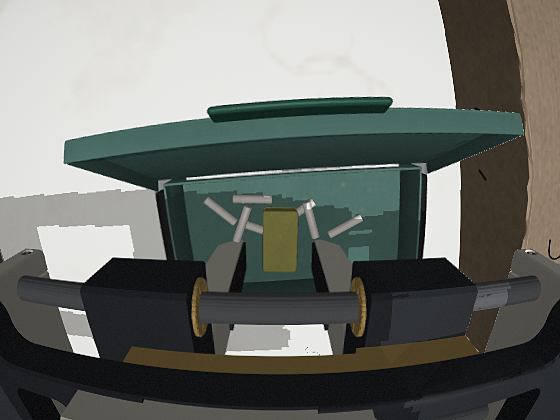

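Fingers straddle the block's front half with the pins clear. Closing.

```bash
python3 -m creep '[[[0,0,0],[0,0,0]],[[0,0,0],[0,0,0]],[[0,0,0],[0,0,0]],[[0,0,0],[0,0,0]],[[0,0,0],[0,0,0]],[[0,0,0],[0,0,0]]]' 0 25
python3 -m creep '[[[0,0,-0.5],[0,0,0]],[[0,0,-1],[0,0,0]],[[0,0,-1.5],[0,0,0]],[[0,0,-2],[0,0,0]],[[0,0,-2],[0,0,0]],[[0,0,-2],[0,0,0]],[[0,0,-2],[0,0,0]],[[0,0,-1],[0,0,0]],[[0,0,0],[0,0,0]]]' 
python3 -c "
from h import *
togo([.584,.366,.10],76)
w=snap('wrist','w19')"
```

```text
t: 22.88
tool_pos: [0.5308, 0.0051, 0.2339]
orientation: [-2.306, -2.134, 0.0]
force: [0.2, -0.0, -0.5]
opening: 0.0176
t: 23.63
tool_pos: [0.5317, 0.005, 0.3578]
orientation: [2.302, 2.131, 0.006]
force: [0.8, 0.4, 0.2]
opening: 0.0175
t 23.63 tcp [0.5317 0.005  0.3578] grip [0.5327 0.0049 0.1905] x [ 0.077  0.997 -0.   ] z [ 0.006 -0.001 -1.   ] F [0.8  0.41 0.2 ] open 0.0175
turn(tool,deg) [ 0.34 -0.03  9.57]
shift cm in current axes [36.39  2.37  9.06] in turned axes [36.29 -3.66  9.05]
```

View pics/w19.png

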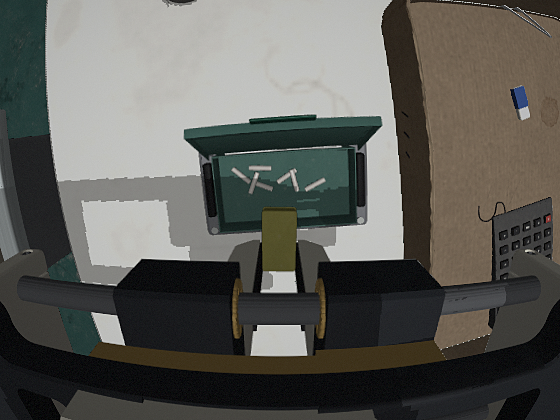

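```bash
python3 -m creep '[[[1,0,-1.2],[0,0,0]],[[2.5,0.2,-0.8],[0,0,0]],[[3.4,0.2,0],[0,0,0]],[[3.4,0.2,0],[0,0,0]],[[3.4,0.2,0],[0,0,0]],[[3.4,0.2,0],[0,0,0]],[[3.4,0.2,0],[0,0,0]],[[3.4,0.2,0],[0,0,0]],[[3.4,0.2,0],[0,0,0]],[[3.4,0.2,0],[0,0,0]],[[3,0.2,0],[0,0,0]],[[1.6,0.2,0],[0,0,4.5]]]'
python3 -m creep '[[[0,0,1],[0,0,5]],[[0,0,2.5],[0,0,0]],[[0,0,3],[0,0,0]],[[0,0,3],[0,0,0]],[[0,0,1.5],[0,0,0]],[[0,0,0],[0,0,0]],[[0,0,0],[0,0,0]],[[0,0,0],[0,0,0]]]'
python3 -c "
from h import *
togo([.5815,.356,.024],76)
w=snap('wrist','w20');t=snap('top','t20');s=snap('scene','s20')
crop(t,140,160,150,110,5,'pics/t20c.png')
crop(s,190,130,160,110,5,'pics/s20c.png')"
```

```text
t: 24.68
tool_pos: [0.5787, 0.3594, 0.3723]
orientation: [-2.383, -2.045, 0.003]
force: [0.1, -0.6, 0.1]
opening: 0.0176
t: 25.35
tool_pos: [0.5805, 0.3558, 0.2659]
orientation: [2.474, 1.936, 0.003]
force: [1.0, 0.1, -0.6]
opening: 0.0175
t 25.35 tcp [0.5805 0.3558 0.2659] grip [0.5809 0.356  0.0986] x [0.241 0.971 0.001] z [ 0.002  0.001 -1.   ] F [ 1.01  0.06 -0.62] open 0.0175
turn(tool,deg) [ 0.1  -0.08  0.07]
shift cm in current axes [0.03 0.08 7.46] in turned axes [0.04 0.09 7.46]
```

View pics/w20.png

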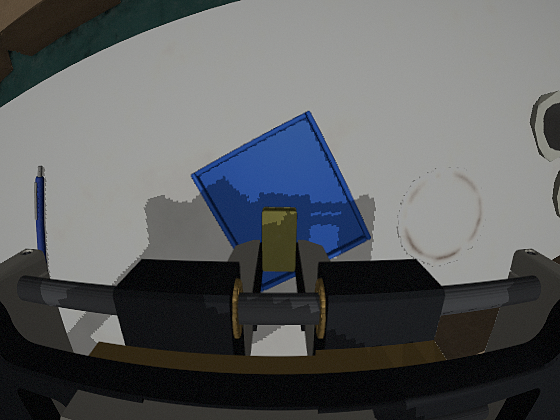

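View pics/s20c.png

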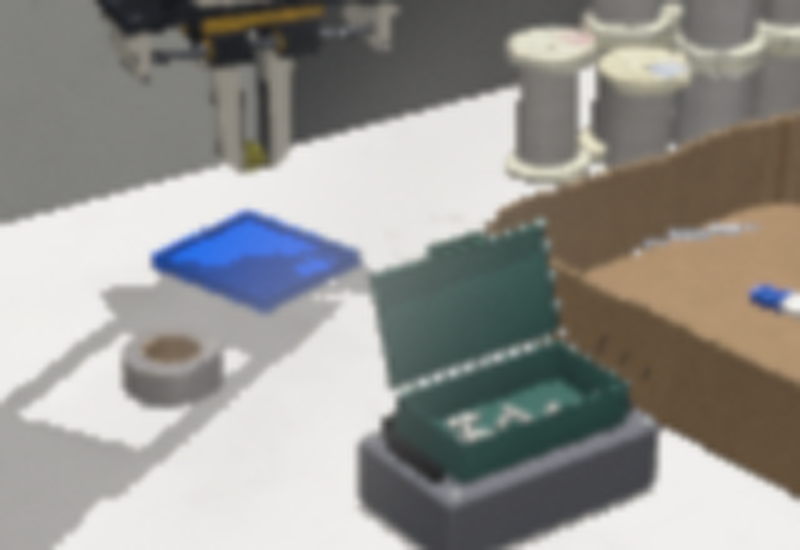

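Run:
```python
from h import *
w=load('w20')
C=[plane(w,p,.012,rayw)[:2] for p in [(192,176),(308,112),(371,238)]]
print(np.array(C).round(4), (C[0]+C[2])/2, np.linalg.norm(C[0]-C[1]),np.linalg.norm(C[2]-C[1]))
M=w["T"]
for p in [(263,208),(297,208)]: print(plane(w,p,.0885,rayw))
t=load('t20');hsv=cv2.cvtColor(t["img"],cv2.COLOR_RGB2HSV)
# lid angle check: top corners of lid in scene image
s=load('s20')
h=[(190+375/5,130+272/5),(190+545/5,130+222/5),(190+395/5,130+388/5),(190+560/5,130+335/5)]
for x in h:
    o,d=ray(s,x); # intersect planes x=const end of lid
    print([ (o+d*((xx-o[0])/d[0])).round(4) for xx in (.4755,.599)])
```

```text
[[0.5272 0.4038]
 [0.6211 0.4278]
 [0.6484 0.3232]] [0.58778305 0.36346818] 0.09695419864931466 0.10814609600442565
[0.58078144 0.38543531 0.0885    ]
[0.59731093 0.38132319 0.0885    ]
[array([0.4755, 0.0634, 0.148 ]), array([0.599 , 0.2348, 0.0437])]
[array([ 0.4755, -0.0796,  0.2331]), array([0.599 , 0.065 , 0.1449])]
[array([0.4755, 0.0437, 0.0832]), array([ 0.599 ,  0.2115, -0.0332])]
[array([ 0.4755, -0.0949,  0.1768]), array([0.599 , 0.0467, 0.078 ])]
```

```bash
python3 -m creep '[[[0,0,1],[0,0,0]],[[0,0,2],[0,0,0]],[[0,0,2],[0,0,0]],[[0,0,1],[0,0,0]],[[0,0,0.6],[0,0,0]],[[0,0,0.5],[0,0,0]],[[0,0,0.2],[0,0,0]],[[0,0,0],[0,0,0]],[[0,0,0],[0,0,0]],[[0,0,0],[0,0,0]]]'
python3 -c "
from h import *
togo([.5815,.356,.024],76)"
```

```text
t: 26.33
tool_pos: [0.5804, 0.3556, 0.1919]
orientation: [2.474, 1.936, 0.003]
force: [-0.1, 0.0, -1.2]
opening: 0.0177
t 26.33 tcp [0.5804 0.3556 0.1919] grip [0.5806 0.3557 0.0246] x [0.241 0.971 0.001] z [ 0.001  0.001 -1.   ] F [-0.07  0.03 -1.22] open 0.0177
turn(tool,deg) [ 0.07 -0.06  0.07]
shift cm in current axes [0.07 0.1  0.06] in turned axes [0.07 0.1  0.06]
```

```bash
python3 -m creep '[[[0,0,0.06],[0,0,0]],[[0,0,0],[0,0,0]],[[0,0,0],[0,0,0]]]'
python3 -m creep '[[[0,0,0],[0,0,0]],[[0,0,0],[0,0,0]],[[0,0,0],[0,0,0]],[[0,0,0],[0,0,0]],[[0,0,-0.5],[0,0,0]],[[0,0,-1.5],[0,0,0]],[[0,0,-3],[0,0,0]],[[0,0,-3],[0,0,0]],[[0,0,-3],[0,0,0]],[[0,0,-3],[0,0,0]],[[0,0,-2],[0,0,0]],[[0,0,0],[0,0,0]]]' 34
python3 -c "
from h import *
togo([.5815,.356,.024],76)
w=snap('wrist','w21');t=snap('top','t21');s=snap('scene','s21')
crop(t,140,160,240,130,3.3,'pics/t21c.png')
crop(s,190,130,240,180,3.3,'pics/s21c.png')"
```

```text
t: 26.58
tool_pos: [0.5803, 0.3555, 0.1913]
orientation: [2.474, 1.936, 0.002]
force: [-0.9, -0.4, 4.7]
opening: 0.0176
t: 27.58
tool_pos: [0.5811, 0.356, 0.3587]
orientation: [2.473, 1.935, 0.016]
force: [-0.9, -0.4, 1.6]
opening: 0.0318
t 27.58 tcp [0.5811 0.356  0.3587] grip [0.5826 0.3569 0.1914] x [0.241 0.971 0.007] z [ 0.009  0.005 -1.   ] F [-0.88 -0.35  1.56] open 0.0318
turn(tool,deg) [ 0.45 -0.4   0.08]
shift cm in current axes [-0.11 -0.09 16.74] in turned axes [1.000e-02 4.000e-02 1.674e+01]
```

View pics/w21.png

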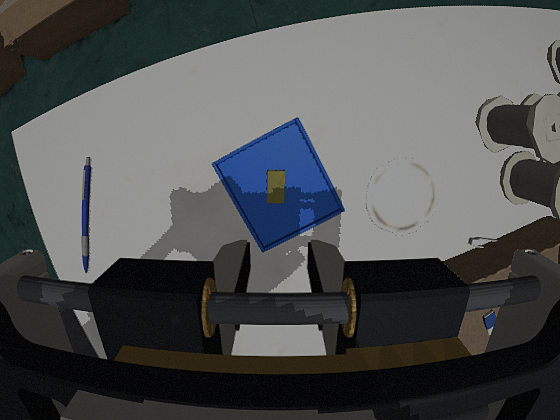

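View pics/s21c.png

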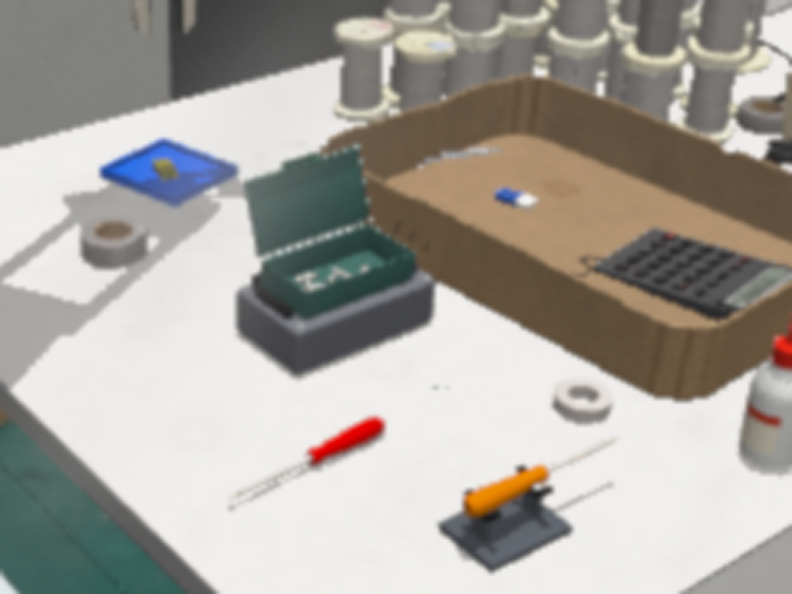

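View pics/t21c.png

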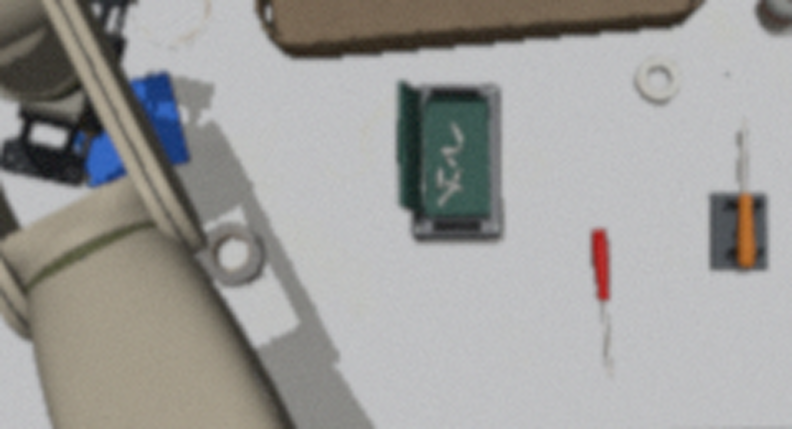

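Run:
```python
from h import *
w=load('w21');t=load('t21');s=load('s21')
hsv=cv2.cvtColor(w["img"],cv2.COLOR_RGB2HSV).astype(int); m=((hsv[...,0]>20)&(hsv[...,0]<35)&(hsv[...,1]>110)); m[:150]=0;m[225:]=0;m[:,:250]=0;m[:,305:]=0
ys,xs=np.nonzero(m); P=np.array([plane(w,p,.013,rayw)[:2] for p in zip(xs,ys)]); k=cv2.minAreaRect((P*1e4).astype(np.float32)); print("block",k)
C=np.array([plane(w,p,.012,rayw)[:2] for p in [(214,163),(298,118),(343,211),(262,251)]]); print("tray",C.mean(0))
def am(c,b):
    h=cv2.cvtColor(c["img"],cv2.COLOR_RGB2HSV).astype(int); q=(h[...,0]>8)&(h[...,0]<22)&(h[...,1]>150); z=np.zeros(q.shape,bool); z[b[1]:b[3],b[0]:b[2]]=1; ys,xs=np.nonzero(q&z); return xs.mean(),ys.mean()
for a,b in [("top0",t),("scene0",s)]:
    bx=(350,200,385,260) if a[0]=="t" else (325,265,365,295)
    print("driver px before/after",am(load(a),bx),am(b,bx))
from plant import close_job
print(close_job())
```

```text
block ((5838.17041015625, 3658.32421875), (332.01666259765625, 172.88861083984375), 75.65031433105469)
tray [0.58750624 0.36383986]
driver px before/after (np.float64(365.4175824175824), np.float64(229.7032967032967)) (np.float64(365.47777777777776), np.float64(230.11111111111111))
driver px before/after (np.float64(342.1304347826087), np.float64(278.6149068322981)) (np.float64(341.5246913580247), np.float64(278.85185185185185))
the job is handed in; nothing more can be done
None
```

I levered the tin lid open with the screwdriver and seated the screwdriver back in its rest. I then moved the setting block from the tin into the blue tray. The job was handed in at about 27.7 s; it reports no verdict, so these are my own last checks.

- **Lid:** it leans back about 0.28 rad past upright, roughly 1.85 rad, measured from the scene camera after I withdrew the blade. It was still open in the last pictures.
- **Screwdriver:** its handle is within 0.6 pixel (about 1.5 mm) of where it lay at the start, in both the top and scene cameras, so it is back in the saddles.
- **Setting block:** it lies flat, about 4 mm from the tray centre. Its outline measures 33 x 17 mm, which matches the broad face being up.
- **Bystanders:** the ring gauge, tape roll, bottle, pen and red look-alike look unmoved in the last views. I did not measure their positions again.
- **Gripper:** it was open and clear, about 16 cm above the tray.

No check failed. The camera views of the tin and the tray disagreed by 2 to 4 mm, which is within the margins.

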